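Strip the press arm off the bag sealer

TASK

The bag sealer's press arm has to come off its hinge for service. Take the forked wedge tool out of its wooden block and push it straight down over the hinge's spring bar, between the steel lug and the brass flange, until it is fully home and has pressed the bar sideways out of the arm's eye; leave the fork standing there to hold the bar back. Then lift the arm straight up out of the lugs and lay it gently, without dropping it, flat on its own drawn outline on the service tray, handle on handle and eye on eye, leaving the screwdriver, the jar, the label roll and the marker where they are.

Things in the scene. Friction and masses are not known exactly. Their poses are not given: they have to be found in the camera images.
- sealer: blue hand bag sealer, fixed, 315 mm long (x), 74 mm wide (y). Origin: under its middle, on the table; +x runs from its dial end to its hinge end, z up. Its flat top is 58 mm above the table; the jaw strip under the arm is 20 mm wide and 68 mm high. The fork's pocket is outside the +y lug; its floor is 30 mm above the table.
- hinge (a point): middle of the hinge: sealer (126, 0, 84) mm; axes as the sealer's. The spring bar, 6 mm thick, runs along y through this point, out to the +y side. Two steel lugs stand either side of the arm's eye: y -15 to -8 and 8 to 15 mm, 30 mm long in x, tops 98 mm above the table. Spring housing and bracket at y = 50 to 68, top 95 mm above the table.
- bar (a joint): how far the bar is pressed to the sealer's +y side, m: 0 at rest, at most 0.018. Its nose reaches 9 mm into the arm's eye at rest, so about 0.011 or more frees the arm. The spring pushes back with 3.6 N at rest, rising 0.2 N per mm; pushing the fork down takes about 3 to 15 N and stops hard on the bar. The bar springs home if not held.
- flange (a point): middle of the bar's brass flange, a disc 24 mm in diameter, 3 mm thick, across the bar; it moves with the bar. At rest it is at sealer y = 23.5 mm: a gap of 7 mm is open between its inner face (y = 22) and the outer face of the +y lug (y = 15).
- fork_seat (a point): where the fork's crotch comes when the fork is fully home, its flat face on the lug: sealer (126, 25, 87) mm, just on top of the bar; axes as the sealer's
- fork: forked wedge tool, steel with orange handle, 141 mm tall, 90 g, standing tines down in its block. Origin: on its axis at the level of the tine tips; z up. Two tines 50 mm long, x = 5.5 to 13 mm either side. Flat face at y = -10; the tines are 2 mm thick at the tips (y -10 to -8) and a bevel on the +y side brings them to 20 mm (y -10 to 10) at 46 mm up.
- fork_crotch (a point): crotch of the fork, on its axis 50 mm above the tine tips; axes as the fork's. Above it a solid head 26 x 20 mm (16 mm high), then a dark collar 36 x 30 x 5 mm.
- fork_grip (a point): grip point on the fork's handle, 112 mm above the tine tips. The handle is 22 mm (x) by 16 mm (y), 71 to 141 mm above the tips. Work with the fork's axes parallel to the sealer's; the tips enter the middle of the 7 mm gap when the fork's axis is over sealer x = 126, y = 27.5 mm. Home, the handle's top is 178 mm above the table.
- tool_block: wooden block 64 x 60 x 67 mm, fixed, with an upright slot 30 x 24 mm that holds the fork, axes alike; the fork's collar rests on its top, so the tine tips are 1 mm above the table. Origin: under its middle.
- press_arm: grey press arm with black handle, 305 mm long, 260 g, lying closed on the jaw. Origin: on the underside; x to the eye, z up; at the start it is above the sealer's origin, axes alike. Underside: a red strip 204 x 16 mm, 6 mm high. Above it the arm's bar, 22 mm wide (y), 6 to 24 mm above the underside, x -150 to 112 mm.
- part_balance (a point): balance point of the arm, on the underside at x = -17 mm; grip across the 22 mm width above it
- part_handle (a point): point at the level of the arm's underside, below the handle pad, arm x = -140 mm. The pad is 52 x 34 mm, 12 to 32 mm above the underside.
- part_eye (a point): point at the level of the arm's underside, below the eye, arm x = 126 mm. The eye is a tongue 12 mm wide, x 112 to 140, 6 to 26 mm above the underside, with a 10 mm hole across it; lifted 30 mm it clears the lugs.
- tray: aluminium sheet pan, fixed, 380 mm (x) by 240 mm (y), rim 20 mm high, with a white liner on which outlines of parts are drawn; the liner is 4 mm above the table. Origin: under its middle. The arm's outline (wide handle end, bar, narrow end with a small ring) lies along x at y = 50 mm, 3 mm larger all round. The plain strip outline stays empty.
- mark_handle (a point): point of the arm's outline on the liner over which part_handle belongs: tray (-140, 50) mm
- mark_eye (a point): point of the arm's outline (the small ring) over which part_eye belongs: tray (126, 50) mm
- screwdriver: red-handled screwdriver, 175 mm, already in its outline on the tray (bystander)
- screw_jar: small glass jar with black lid, 44 mm diameter, 45 mm high, already in its circle on the tray (bystander)
- label_roll: roll of paper labels lying flat, 76 mm diameter, 44 mm high (bystander)
- marker: blue and white marker pen, 130 mm long, lying (bystander)
Mind the look-alikes: they are no part of the job. Several things have the shape of the fork; the one meant has the colours described above.

How it is judged:
On the way, in this order (a step that is already met when the one before it is completed fails the run):
1. the fork is home over the spring bar and has pressed it out of the arm's eye, the arm still in its place (value of joint bar above 0.011 m and distance between fork_crotch and fork_seat below 0.012 m and distance of part_eye from where it was at the start of the episode below 0.01 m), for 0.3 s.
2. the arm's eye is lifted clear of the lugs with the fork holding the bar back (value of joint bar above 0.011 m and distance between fork_crotch and fork_seat below 0.012 m and z of part_eye in the frame of sealer above 0.103 m), for 0.1 s.
At the end, for the whole second after the job is handed in: The arm lies still and flat (within 0.06 rad) on the tray's liner, its handle and eye points each within 12 mm (horizontally) of their marks, and the fork stands still in the sealer, its crotch within 12 mm of the seat, holding the bar at least 11 mm back (value of joint bar above 0.011 m and distance between fork_crotch and fork_seat below 0.012 m and horizontal distance between part_handle and mark_handle below 0.012 m and horizontal distance between part_eye and mark_eye below 0.012 m and z of press_arm in the frame of tray below 0.009 m and angle between press_arm's own z axis and vertical below 0.06 rad and linear speed of each of press_arm, fork below 0.02 m/s); the robot touches nothing.
It fails at once if the arm is let fall or thrown (faster than 0.4 m/s while not held) (contact force between the fingers and press_arm below 0.05 N and linear speed of press_arm above 0.4 m/s).
It fails at once if the screwdriver, jar, label roll or marker is moved by more than 30 mm (distance of any of screwdriver, screw_jar, label_roll, marker from where it was at the start of the episode above 0.03 m).
It also fails if it takes over 53 s, if anything falls off the work surface, if the arm or the gripper's body presses on something with over 40 N, if the wrist force passes 120 N, or if a joint passes its speed limit or range.

ROBOT

A 7-joint arm with a two-finger parallel gripper is mounted at the origin on the work surface. World frame = base frame: x ahead of the robot, y to its left, z up, the work surface at z = 0. Lengths are in m, angles in rad, forces in N, time in s.
With the tool pointing down it reaches from about 0.4 to 0.925 m from the base axis. Payload 5.6 kg.
Tool frame: the origin (TCP) lies between the finger pads; the fingertips stand 8 mm ahead of it and the grasp point (between the pads) lies 11 mm behind it (tip_extent is the distance from the TCP to the fingertips, in m); z points along the fingers, y is the direction in which the jaws open and shut (so a half turn about z gives the same grasp; the last joint's range is limited). The gripper opens to 85 mm and grips with 20 to 120 N. Pads are 22 mm wide; open, the fingers measure 114 mm over their backs; the gripper's body (76 mm by 85 mm) begins 54 mm behind the grasp point. The pads swing forward as they close: fully open they stand 13 mm farther back than shut.
Start: joints at [-1.215, 0.468, -0.012, 1.603, 0.006, 1.071, -0.056], TCP at [0.252, 0.599, 0.239] pointing down, gripper open.
Joint ranges: [-2.53, 2.53], [-0.31, 2.02], [-1.57, 1.55], [0.28, 2.44], [-1.29, 4.43], [0.15, 1.84], [-2.92, 2.92]. Speed limits (rad/s): [2.57, 2.57, 3.14, 3.14, 3.14, 3.14, 3.14].

INTERFACE

Orientations are given as a unit quaternion [x, y, z, w].
In Python, from station import * gives the robot as it stands.
- The arm moves only by the tool arm_command, never from a script. Its argument "series" is a list of rows, each a list of 5 numbers: the opening, from 0 (shut) to 1 (fully open), then the shift along the world's x, y, z in mm, then the turn about the world's z in rad. A call has exactly 5 rows; each row shifts and turns the pose as measured when the row begins; what a row does not reach is not made up. A row lasts 1/10 s, in which the tool goes at most 50 mm and 8.59 degrees, less where a joint would pass 70% of its speed; a pose out of reach is approached as far as the arm can. A call with a gripper value outside its range is refused whole. The fingers move at their own pace and stop on an object; "squeeze" is the grip in N (left out, the last holds). Time passes only in rows, so rows that do not move let the fingers close, or fill a call up. It gives the time, the measured TCP pose, the force and the opening at its end, in the units of the state.
- state(): the state, without advancing time (a new reading comes with each control period).
- read_camera(name): name is "scene" or "side" or "wrist"; returns a dict with "color" (420x560x3 uint8, red, green, blue), "fx", "fy", "cx", "cy" (pixels), "world_from_camera" (4x4, takes a point from camera to world coordinates). Camera axes: x right, y down, z forward; pixel columns grow to the right and rows downward; lengths in m; the calibration is good to about 2 mm. A picture is of the moment at which its call begins. There is no depth.
- finish_job(): hands the job in, once; it reports no verdict.
The state is a dict: "clock": time; "joints": joint angles; "joint_vel": joint speeds; "joint_efforts": joint torques, N m; "tool_pos": TCP position; "eef_rot": TCP orientation; "ft_force": force on the tool from outside, world axes, zero at the start; "ft_torque": the same for the moment, N m; "gripper_width": finger opening in m.
Only numpy, scipy, OpenCV 4.12 (cv2) and the standard library are available. Lean on these libraries where they do the work, as an engineer would, in place of code of your own. Each camera call takes 0.05 s, during which the arm holds its last target.

## Working session

There is one attempt and no reset: what is moved stays moved. The work goes in short steps, Python scripts to look and compute and a tool call to move; the robot and the scene stay as the last step left them, time stands still between calls to the robot, and variables do not carry over. Pictures are saved under pics/ and viewed, and the job is handed in when it is done.

Besides the shell and the picture viewer there is one more tool, called as name([rows], argument=value, ...), one row to a line, values as JSON. arm_command: Moves the arm, as the interface text tells. Its arguments: {"type":"object","properties":{"series":{"type":"array","items":{"type":"array","items":{"type":"number"}}},"squeeze":{"type":"number"}},"required":["series"]}

```bash
mkdir -p pics; ls
python3 - <<'E'
from station import *
import cv2
s=state();print(s['clock'],s['tool_pos'],s['eef_rot'],s['gripper_width'])
for n in ["scene","side","wrist"]:
    c=read_camera(n);cv2.imwrite(f'pics/{n}0.png',c['color'][:,:,::-1]);print(n,c['fx'],c['fy'],c['cx'],c['cy'],c['world_from_camera'].round(4).tolist())
E
```

```text
pics
0.0 [0.25224831 0.59848652 0.23833949] [ 1.98105280e-01  9.80180355e-01 -8.69617217e-04 -1.14049355e-04] 0.08534270248248399
scene 402.6472110711484 402.6472110711484 275.26065991337407 209.03472232216376 [[0.7237, 0.5747, -0.3819, 0.7975], [0.69, -0.6104, 0.3889, -0.2784], [-0.0096, -0.545, -0.8384, 0.816], [0.0, 0.0, 0.0, 1.0]]
side 480.0044739277564 480.0044739277564 278.9417868776571 199.60096471969837 [[0.9155, -0.2912, 0.2776, 0.1409], [-0.402, -0.6344, 0.6603, -0.6624], [-0.0161, -0.7161, -0.6978, 0.8943], [0.0, 0.0, 0.0, 1.0]]
wrist 333.8708294813984 333.8708294813984 279.1750363597556 208.74237073909578 [[0.3897, 0.8827, 0.2628, 0.1855], [0.921, -0.373, -0.1128, 0.628], [-0.0015, 0.286, -0.9582, 0.3728], [0.0, 0.0, 0.0, 1.0]]
```

View pics/scene0.png

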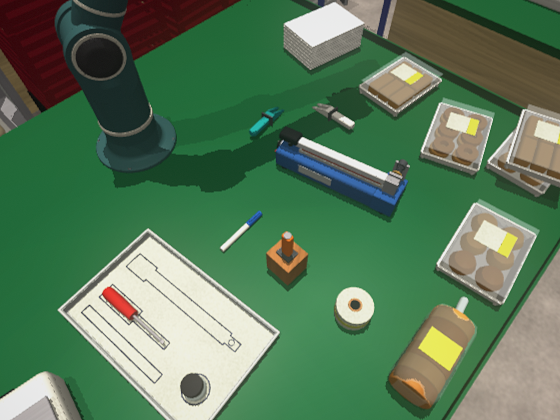

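View pics/side0.png

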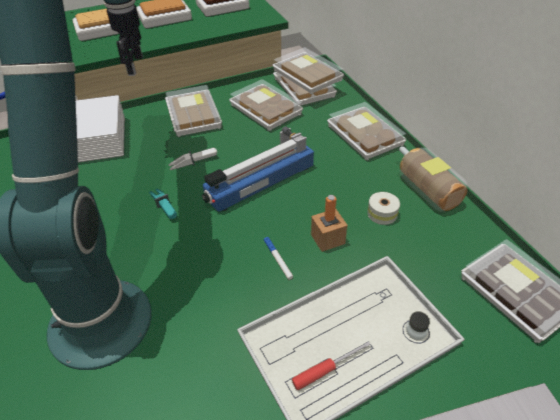

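View pics/wrist0.png

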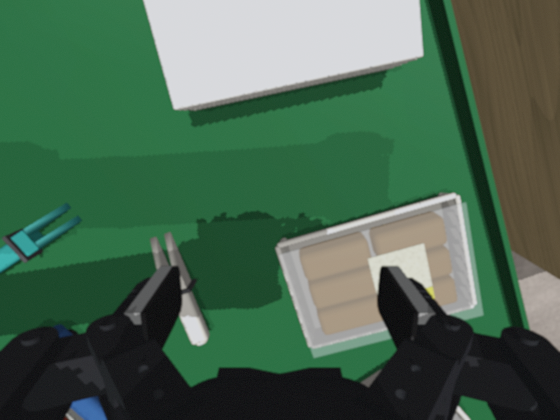

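Candidates for the fork: the orange-handled tool in the wooden block (scene 287,243), a teal fork (scene 266,122) and a grey/white fork (scene 335,115). By its colours and the block, the fork I want is the orange one. I'll check it in close crops.

```bash
cat > h.py <<'E'
import numpy as np,cv2
from station import *
def proj(c,P):
    T=np.linalg.inv(c['world_from_camera']);P=np.atleast_2d(P);q=P@T[:3,:3].T+T[:3,3]
    return np.c_[c['fx']*q[:,0]/q[:,2]+c['cx'],c['fy']*q[:,1]/q[:,2]+c['cy']]
def ray(c,u,v,z):
    T=c['world_from_camera'];d=T[:3,:3]@np.array([(u-c['cx'])/c['fx'],(v-c['cy'])/c['fy'],1]);o=T[:3,3]
    return o+d*(z-o[2])/d[2]
def crop(img,x0,y0,w,h,name,k=4):
    a=cv2.resize(img[y0:y0+h,x0:x0+w,::-1],None,fx=k,fy=k,interpolation=cv2.INTER_CUBIC)
    for i in range(0,w,20):
        cv2.putText(a,str(x0+i),(i*k,10),0,.35,(0,255,255),1);cv2.line(a,(i*k,0),(i*k,4),(0,255,255),1)
    for i in range(0,h,20):
        cv2.putText(a,str(y0+i),(0,i*k+4),0,.35,(0,255,255),1)
    cv2.imwrite('pics/'+name+'.png',a)
E
python3 - <<'E'
from h import *
import pickle
cs={n:read_camera(n) for n in("scene","side")}
pickle.dump(cs,open('c0.pkl','wb'))
crop(cs['scene']['color'],265,120,160,100,'a1',5)
crop(cs['scene']['color'],50,225,240,195,'a2',3)
crop(cs['scene']['color'],255,220,70,70,'a3',8)
crop(cs['side']['color'],195,120,130,90,'b1',6)
crop(cs['side']['color'],230,250,240,170,'b2',3)
crop(cs['side']['color'],300,185,70,70,'b3',8)
E
```

```text
(no output)
```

View pics/a1.png

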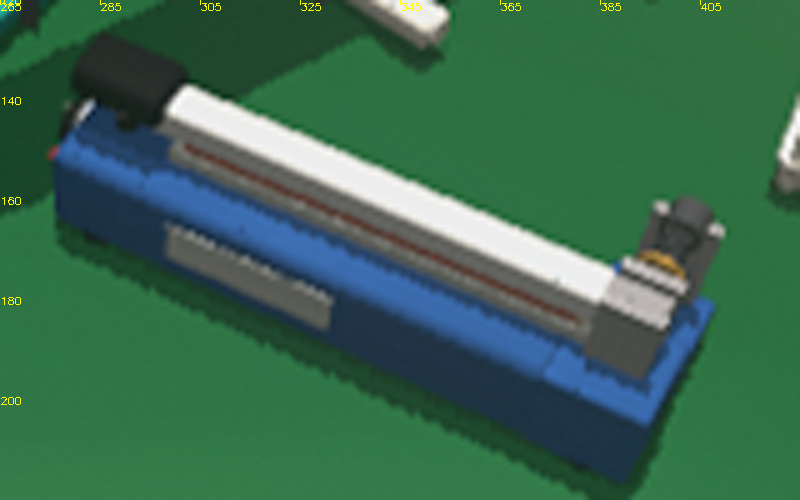

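View pics/b1.png

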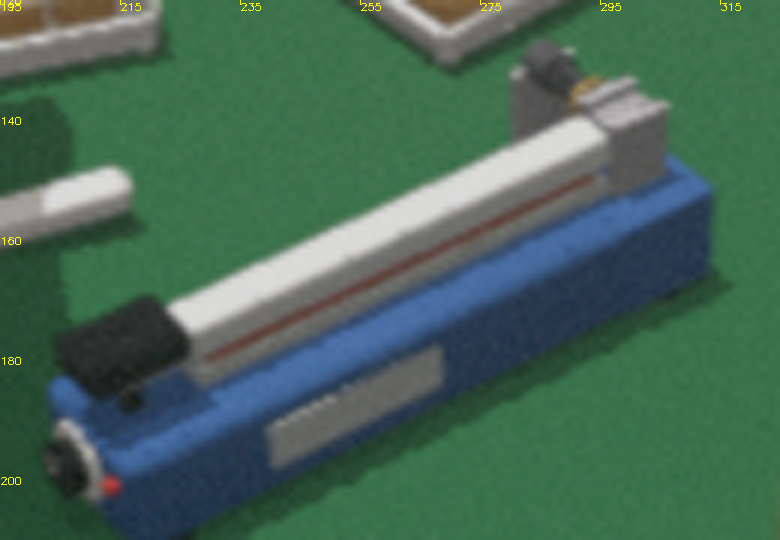

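View pics/a2.png

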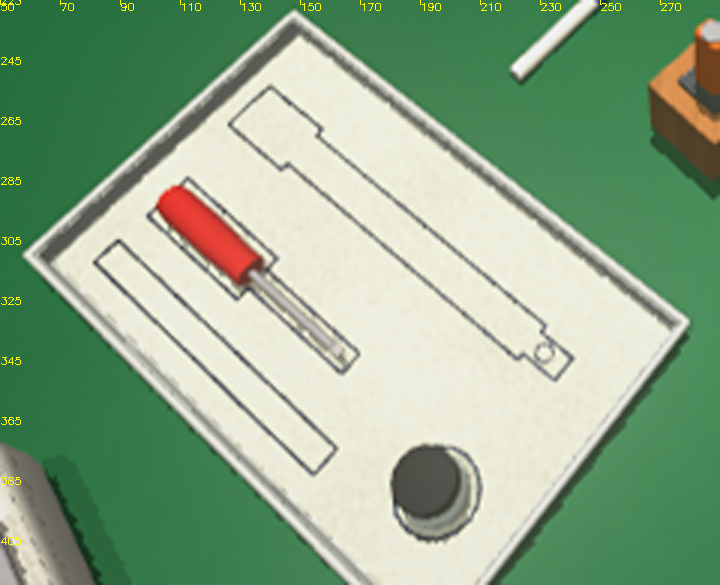

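View pics/b2.png

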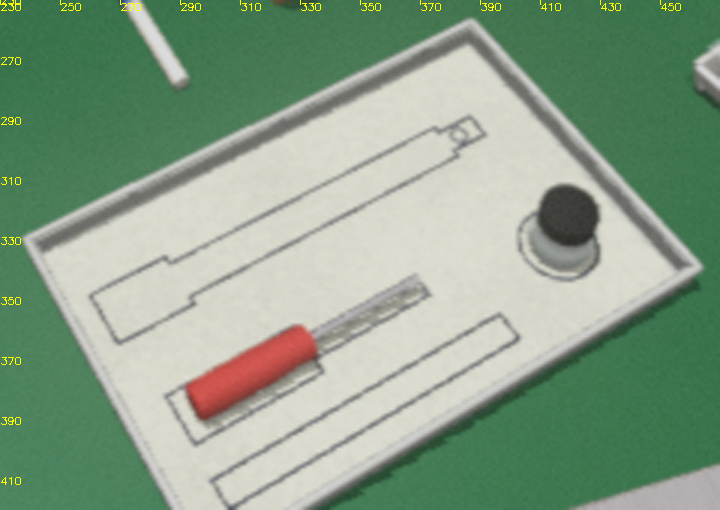

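View pics/a3.png

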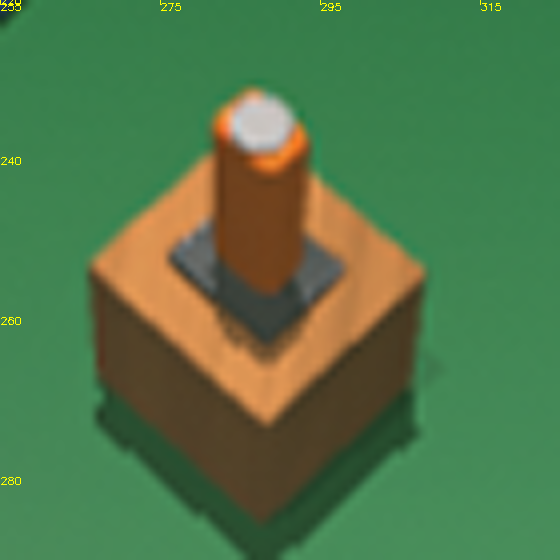

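View pics/b3.png

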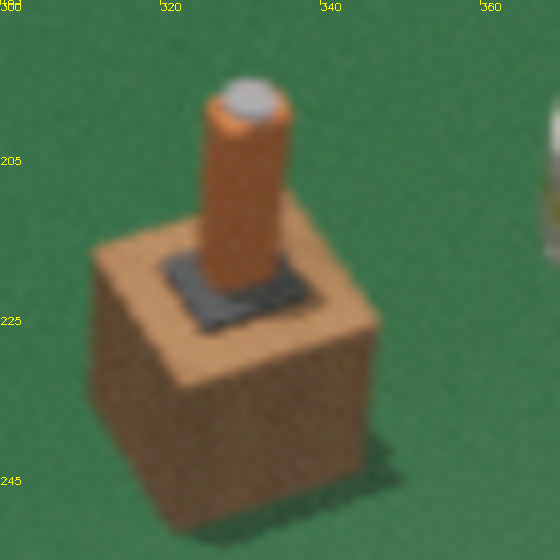

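```bash
cat > fit.py <<'E'
from h import *
import pickle
from scipy.optimize import least_squares
cs=pickle.load(open('c0.pkl','rb'))
def P(x0,y0,k,pts): return [(x0+(X+.5)/k-.5,y0+(Y+.5)/k-.5) for X,Y in pts]
def fit(name,obs,g):
    # obs: list cam, px, local
    def loc(p,L):
        c,s=np.cos(p[2]),np.sin(p[2]);L=np.asarray(L,float)/1000
        return np.c_[p[0]+c*L[:,0]-s*L[:,1],p[1]+s*L[:,0]+c*L[:,1],L[:,2]]
    def r(p): return np.concatenate([(proj(cs[c],loc(p,l))-np.array(px)).ravel() for c,px,l in obs])
    for sub in [obs]+[[o] for o in obs]:
        def r(p,sub=sub): return np.concatenate([(proj(cs[c],loc(p,l))-np.array(px)).ravel() for c,px,l in sub])
        s=least_squares(r,g,loss='soft_l1')
        print(name,s.x.round(4),'rms',np.sqrt((r(s.x)**2).mean()).round(2)); 
        if sub is obs: print(r(s.x).reshape(-1,2).round(1).tolist())
W,L=37,157.5
fit('sealer',[('scene',P(265,120,5,[(55,155),(645,425),(715,300),(630,485)]),[(-L,-W,58),(L,-W,58),(L,W,58),(L,-W,0)]),
 ('side',P(195,120,6,[(120,475),(712,185),(672,155),(710,272)]),[(-L,-W,58),(L,-W,58),(L,W,58),(L,-W,0)])],[.6,.1,.3])
ol=[(-169,70,4),(-169,30,4),(-111,30,4),(-111,70,4),(143,59,4),(143,41,4),(126,50,4)]
fit('tray',[('scene',P(50,225,3,[(270,87),(230,125),(283,169),(322,130),(573,358),(555,380),(544,352),(25,255),(293,12),(688,322)]),ol+[(-190,-120,20),(-190,120,20),(190,120,20)]),
 ('side',P(230,250,3,[(90,296),(120,343),(193,300),(167,260),(472,117),(486,134),(458,134),(28,240),(470,20),(700,268)]),[ol[0],ol[1],ol[2],ol[3],ol[4],ol[5],ol[6],(-190,120,20),(190,120,20),(190,-120,20)])],[.5,-.3,.3])
for a,b in((32,30),(30,32)):
  fit('block%d'%a,[('scene',P(255,220,8,[(92,265),(267,425),(425,270),(262,522),(261,122)]),[(-a,-b,67),(a,-b,67),(a,b,67),(a,-b,0),(0,0,142)]),
  ('side',P(300,185,8,[(95,248),(183,388),(378,325),(290,190),(178,530),(362,468),(95,400),(250,98)]),[(-a,b,67),(-a,-b,67),(a,-b,67),(a,b,67),(-a,-b,0),(a,-b,0),(-a,b,0),(0,0,142)])],[.5,-.1,.3])
E
python3 fit.py
```

```text
sealer [0.4778 0.2704 0.2208] rms 3.22
[[-0.1, -0.5], [1.6, -0.7], [-0.5, 1.7], [-1.3, 0.9], [1.5, -0.7], [0.1, -0.0], [-9.6, -7.8], [-0.3, 1.4]]
sealer [0.4778 0.2711 0.2316] rms 1.01
sealer [0.4767 0.2686 0.2022] rms 4.11
tray [ 0.4615 -0.2511  0.0952] rms 0.55
[[-0.2, -0.4], [-0.7, -0.3], [-0.7, 0.1], [0.1, -0.2], [0.4, 0.3], [0.4, 0.4], [0.6, 0.6], [1.3, 0.4], [0.5, 0.9], [-0.2, 0.3], [-0.1, -0.0], [-0.7, 0.6], [0.4, 1.4], [-0.8, -0.8], [-0.8, -0.3], [-0.3, -0.0], [0.3, 0.2], [-0.2, -0.1], [0.5, 0.6], [-0.6, -0.5]]
tray [ 0.461  -0.251   0.0953] rms 0.49
tray [ 0.4621 -0.2511  0.095 ] rms 0.54
block32 [ 0.5492  0.0071 -0.0254] rms 0.46
[[-0.1, -0.1], [0.2, 0.0], [0.6, 0.4], [0.3, 0.7], [0.5, 0.6], [-0.2, 0.1], [-0.1, -0.1], [0.2, -0.2], [-0.5, -0.1], [-0.8, 0.8], [-0.1, 0.6], [-1.0, -0.2], [0.0, 0.6]]
block32 [ 0.5482  0.0071 -0.0161] rms 0.27
block32 [ 0.5501  0.0074 -0.0274] rms 0.4
block30 [ 0.5495  0.0079 -0.0291] rms 0.76
[[0.2, 0.9], [-0.9, -0.1], [0.9, -0.9], [-0.8, 0.6], [0.9, 0.4], [0.2, -1.0], [0.9, -0.0], [-0.2, 0.4], [-1.6, -0.7], [0.2, 0.9], [-0.5, 1.2], [-0.6, -1.3], [-0.0, 0.3]]
block30 [ 0.5489  0.008  -0.0189] rms 0.73
block30 [ 0.55    0.0078 -0.0358] rms 0.77
```

```bash
cat >> fit.py <<'E'
print()
A=[(-L,-W,58),(L,-W,58),(L,W,58),(L,-W,0),(141,-15,98),(111,-15,98)]
fit('sealer',[('scene',P(265,120,5,[(55,155),(645,425),(715,300),(630,485),(668,325),(600,302)]),A),
 ('side',P(195,120,6,[(120,475),(712,185),(710,272),(668,103)]),[A[0],A[1],A[3],A[4]])],[.48,.27,.22])
E
python3 fit.py|tail -4
cat > ov.py <<'E'
from h import *
def boxpts(x0,x1,y0,y1,z0,z1): return [(x,y,z) for x in(x0,x1) for y in(y0,y1) for z in(z0,z1)]
def over(c,img,p,boxes,x0,y0,w,h,k,name):
    a=cv2.resize(img[y0:y0+h,x0:x0+w,::-1],None,fx=k,fy=k,interpolation=cv2.INTER_CUBIC)
    cc,s=np.cos(p[2]),np.sin(p[2])
    for b,col in boxes:
        L=np.array(boxpts(*b))/1000.;Wd=np.c_[p[0]+cc*L[:,0]-s*L[:,1],p[1]+s*L[:,0]+cc*L[:,1],L[:,2]]
        q=(proj(c,Wd)-[x0,y0]+.5)*k-.5
        for i in range(8):
            for j in range(i):
                if bin(i^j).count('1')==1: cv2.line(a,tuple(int(v*16) for v in q[i]),tuple(int(v*16) for v in q[j]),col,1,cv2.LINE_AA,4)
    cv2.imwrite('pics/'+name+'.png',a)
SE=[((-157.5,157.5,-37,37,0,58),(0,255,255)),((111,141,-15,-8,58,98),(0,0,255)),((111,141,8,15,58,98),(255,0,255)),((-150,112,-11,11,74,92),(0,255,0)),((111,141,50,68,58,95),(255,255,0))]
E
python3 - <<'E'
from ov import *;import pickle
cs=pickle.load(open('c0.pkl','rb'))
p=[.478,.271,.2235]
over(cs['scene'],cs['scene']['color'],p,SE,265,120,160,100,5,'o1')
over(cs['side'],cs['side']['color'],p,SE,195,120,130,90,6,'o2')
E
```

```text
sealer [0.4793 0.2705 0.225 ] rms 1.12
[[0.3, 0.1], [2.3, -0.5], [0.1, 1.8], [-0.6, 1.0], [-1.2, -0.9], [-0.4, -1.7], [2.3, -0.8], [0.4, -0.3], [0.1, 1.1], [-1.5, 0.2]]
sealer [0.4798 0.2701 0.2278] rms 1.15
sealer [0.4782 0.2715 0.2136] rms 0.99
```

View pics/o1.png

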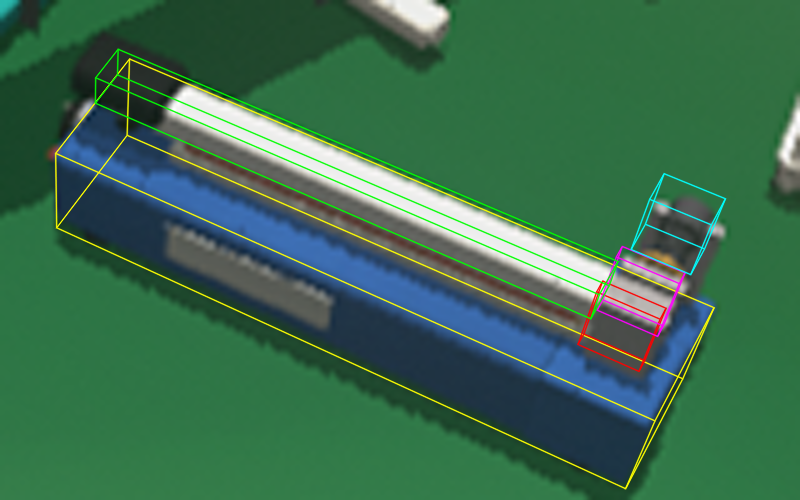

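View pics/o2.png

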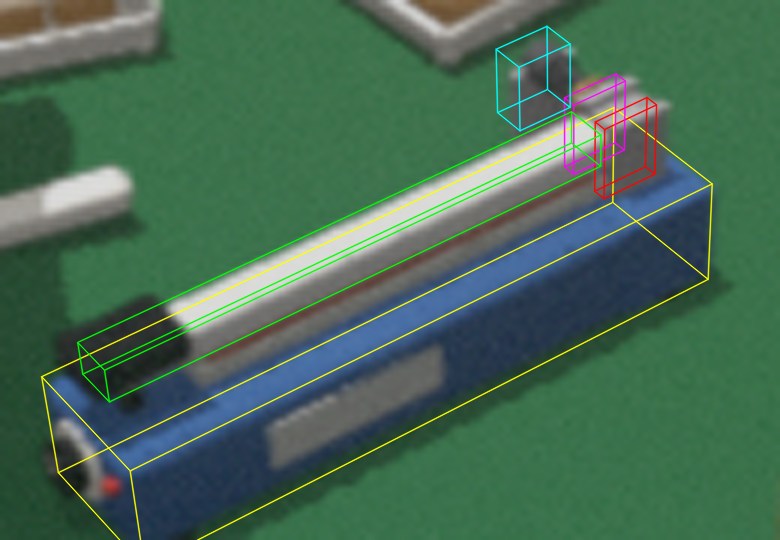

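Scene0/a3/b3 show the orange-handled fork with its grey collar standing in the wooden block. Block top centre is about scene (287,256), and the handle top is at scene (287,235) and side (331,197). The tray fit is consistent between the two cameras. The sealer fit is 2–3 mm uncertain, so I'm going over the hinge for a close look with the wrist camera.

arm_command([
  [1,33,-31,0,0.125],
  [1,33,-31,0,0.125],
  [1,33,-31,0,0.125],
  [1,33,-31,0,0.125],
  [1,33,-31,0,0.122],
])

```text
clock: 0.75
tool_pos: [0.4123, 0.4447, 0.2377]
eef_rot: [-0.132, 0.991, -0.0, -0.002]
ft_force: [0.6, 0.3, -0.5]
gripper_width: 0.0853
```

arm_command([
  [1,33,-31,0,0],
  [1,33,-31,0,0],
  [1,33,-31,0,0],
  [1,33,-30,0,0],
  [1,28,-28,0,0],
])

```text
clock: 1.25
tool_pos: [0.5787, 0.2854, 0.2379]
eef_rot: [-0.133, 0.991, 0.0, -0.002]
ft_force: [1.4, 0.5, 0.3]
gripper_width: 0.0857
```

Run:
```python
from ov import *;import pickle
s=state();print(s['clock'],s['tool_pos'],s['eef_rot'],s['ft_force'])
c=read_camera('wrist');pickle.dump(c,open('w1.pkl','wb'))
cv2.imwrite('pics/w1.png',c['color'][:,:,::-1])
over(c,c['color'],[.480,.270,.224],SE,130,80,260,200,3,'w1o')
```

```text
1.25 [0.57867323 0.28537156 0.23793889] [-1.32997549e-01  9.91114372e-01  4.30766207e-05 -1.98808535e-03] [1.41212587 0.47027332 0.3226508 ]
```

View pics/w1.png

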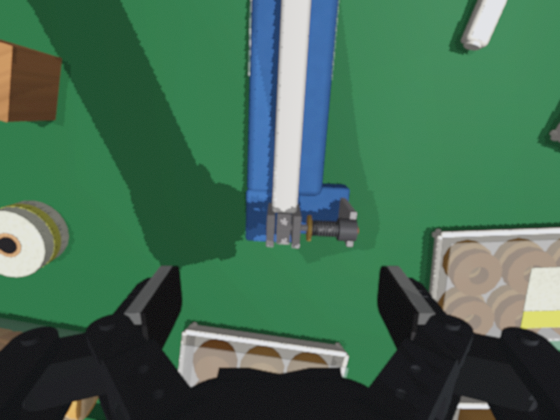

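View pics/w1o.png

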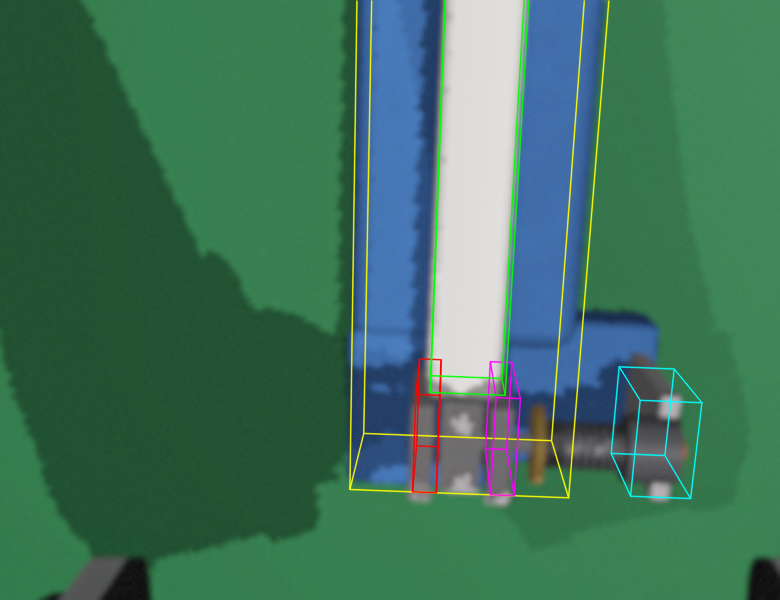

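Run:
```python
from ov import *;import pickle
c=pickle.load(open('w1.pkl','rb'))
FL=[((114,138,22,25,72,96),(0,0,0)),((123,129,15,50,81,87),(0,0,255))]
over(c,c['color'],[.480,.270,.224],SE[1:]+FL,255,195,120,70,6.5.__int__(),'w1p')
crop(c['color'],255,195,120,70,'w1q',6)
```

```text
(no output)
```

View pics/w1p.png

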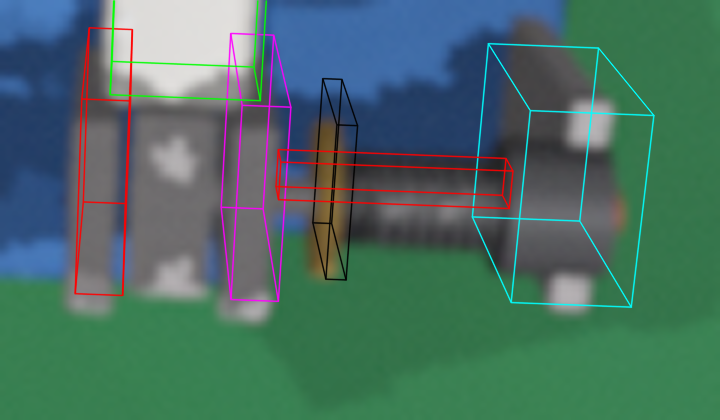

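View pics/w1q.png

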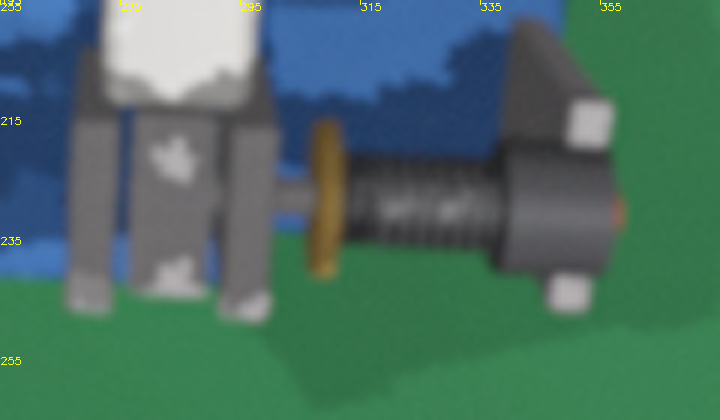

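Run:
```python
from ov import *;import pickle
from scipy.optimize import least_squares
c=pickle.load(open('w1.pkl','rb'))
crop(c['color'],240,0,110,75,'w1t',7)
px=[(255+(X+.5)/6-.5,195+(Y+.5)/6-.5) for X,Y in [(75,122),(118,122),(68,310),(112,312),(228,125),(278,125),(220,318),(270,318),(327,199)]]
L=np.array([(111,-15,98),(111,-8,98),(141,-15,98),(141,-8,98),(111,8,98),(111,15,98),(141,8,98),(141,15,98),(126,23.5,84)])/1000.
def W(p,L):
    a,b=np.cos(p[2]),np.sin(p[2]);return np.c_[p[0]+a*L[:,0]-b*L[:,1],p[1]+b*L[:,0]+a*L[:,1],L[:,2]]
for yaw in (.216,.224,.232):
    f=lambda p:(proj(c,W([p[0],p[1],yaw],L))-px).ravel()
    s=least_squares(f,[.48,.27]);print(yaw,s.x.round(4),f(s.x).reshape(-1,2).round(1).tolist())
    h=W([*s.x,yaw],np.array([[.126,.0275,0],[.126,.025,.0]]));print(h.round(4).tolist())
    # bar top edges at rows
    e=proj(c,W([*s.x,yaw],np.array([(x,y,.092) for x in (-.07,.0,.1) for y in (-.011,.011)])));print(e.round(1).tolist())
```

```text
0.216 [0.4831 0.2704] [[-0.4, -0.7], [0.6, -0.3], [-0.5, 0.2], [0.0, 0.3], [0.8, 0.1], [0.5, 0.4], [0.0, 0.1], [-0.5, 0.4], [-0.5, -0.5]]
[[0.6002, 0.3243, 0.0], [0.6008, 0.3219, 0.0]]
[[282.2, -25.6], [312.4, -23.9], [277.5, 77.4], [305.5, 78.9], [272.0, 200.3], [297.3, 201.5]]
0.224 [0.4833 0.2695] [[-0.5, -0.5], [0.4, -0.2], [-0.4, 0.4], [0.1, 0.4], [0.6, 0.0], [0.4, 0.3], [0.2, 0.0], [-0.3, 0.3], [-0.5, -0.7]]
[[0.6, 0.3243, 0.0], [0.6006, 0.3218, 0.0]]
[[280.0, -25.6], [310.2, -24.1], [276.2, 77.5], [304.2, 78.7], [271.8, 200.4], [297.0, 201.4]]
0.232 [0.4835 0.2685] [[-0.7, -0.4], [0.3, -0.1], [-0.3, 0.5], [0.3, 0.4], [0.5, -0.0], [0.3, 0.2], [0.3, -0.0], [-0.2, 0.2], [-0.5, -0.8]]
[[0.5998, 0.3242, 0.0], [0.6004, 0.3218, 0.0]]
[[277.8, -25.5], [308.1, -24.3], [275.0, 77.6], [302.9, 78.6], [271.5, 200.6], [296.8, 201.4]]
```

View pics/w1t.png

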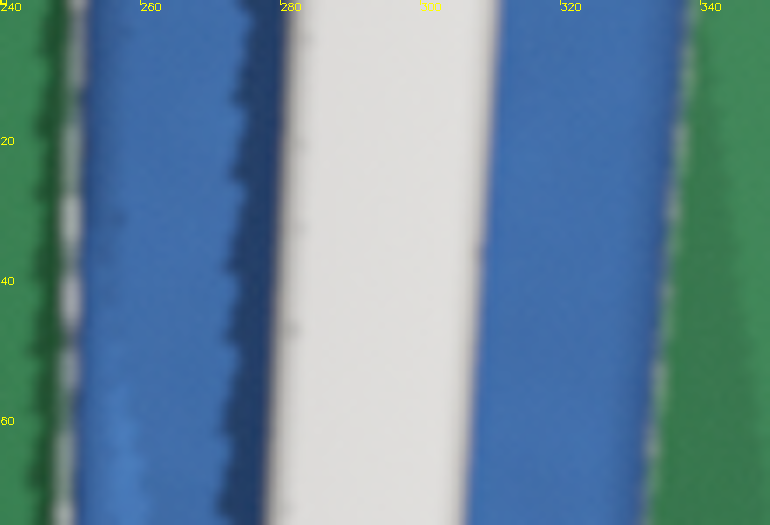

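arm_command([
  [1,-7,-47,0,-0.1],
  [1,-8,-47,0,-0.1],
  [1,-9,-47,0,-0.09],
  [1,-12,-45,0,0],
  [1,-12,-45,0,0],
])

```text
clock: 1.8
tool_pos: [0.5357, 0.0507, 0.2361]
eef_rot: [0.02, 1.0, -0.001, -0.0]
ft_force: [0.7, -0.2, 0.8]
gripper_width: 0.0854
```

arm_command([
  [1,-12,-40,0,0],
  [1,-9,-7,0,0],
  [1,0,0,0,0],
  [1,0,0,0,0],
  [1,0,0,0,0],
])

```text
clock: 2.3
tool_pos: [0.5125, -0.0028, 0.2367]
eef_rot: [0.025, 1.0, -0.002, 0.0]
ft_force: [0.0, 0.5, -0.6]
gripper_width: 0.0853
```

Run:
```python
from ov import *;import pickle
s=state();print(s['clock'],s['tool_pos'],s['eef_rot'],s['ft_force'])
c=read_camera('wrist');pickle.dump(c,open('w2.pkl','wb'))
cv2.imwrite('pics/w2.png',c['color'][:,:,::-1])
B=[((-32,32,-30,30,0,67),(0,255,255)),((-11,11,-8,8,72,142),(255,0,0)),((-18,18,-15,15,67,72),(0,255,0))]
over(c,c['color'],[.549,.007,-.025],B,210,150,150,110,5,'w2o')
```

```text
2.3 [ 0.51252098 -0.00279635  0.23674783] [ 2.49876671e-02  9.99686390e-01 -1.64553424e-03  1.75602145e-04] [ 0.01799522  0.49554389 -0.59467256]
```

View pics/w2o.png

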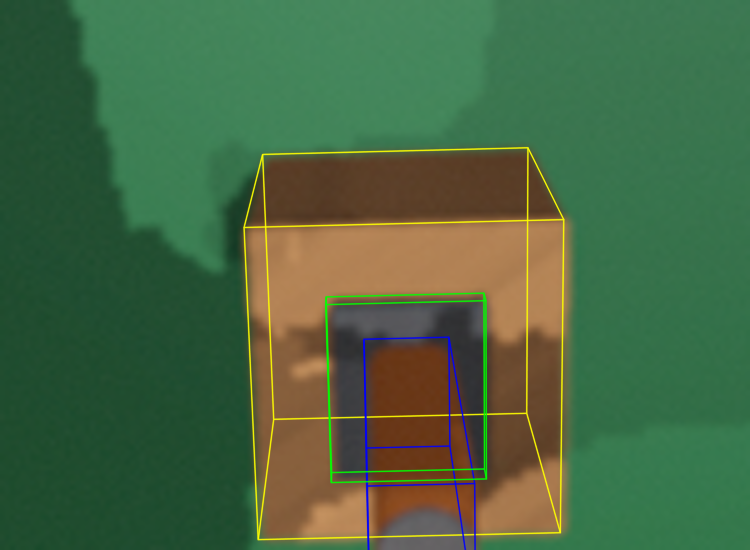

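arm_command([
  [1,37,11,-10,0.03],
  [1,0,0,-40,0],
  [1,0,0,-40,0],
  [1,0,0,-30,0],
  [1,0,0,-10,0],
], squeeze=60)

```text
clock: 2.85
tool_pos: [0.5556, 0.0179, 0.1047]
eef_rot: [0.003, 1.0, 0.0, 0.005]
ft_force: [-0.9, -0.3, 0.3]
gripper_width: 0.0855
```

Run:
```python
from ov import *
s=state();print(s['clock'],s['tool_pos'],s['eef_rot'],s['ft_force'])
```

```text
2.85 [0.55563248 0.01787601 0.10470962] [2.76496913e-03 9.99984945e-01 2.48386245e-04 4.73327174e-03] [-0.88883397 -0.26457847  0.31987384]
```

arm_command([
  [1,-5.5,-10,-2.5,-0.015],
  [1,0,0,0,0],
  [1,0,0,0,0],
  [1,0,0,0,0],
  [1,0,0,0,0],
])

```text
clock: 3.35
tool_pos: [0.5521, 0.0089, 0.105]
eef_rot: [0.01, 1.0, 0.001, 0.007]
ft_force: [0.4, 0.2, -1.0]
gripper_width: 0.085
```

arm_command([
  [0,-1.5,-1,0,0],
  [0,0,0,0,0],
  [0,0,0,0,0],
  [0,0,0,0,0],
  [0,0,0,0,0],
])

```text
clock: 3.85
tool_pos: [0.5517, 0.0079, 0.107]
eef_rot: [0.01, 1.0, 0.001, 0.009]
ft_force: [-0.2, 0.0, -0.4]
gripper_width: 0.0156
```

Run:
```python
from ov import *
s=state();print(s['clock'],s['tool_pos'],s['eef_rot'],s['ft_force'],s['gripper_width'])
```

```text
3.85 [0.55170931 0.00791537 0.10698536] [9.66782690e-03 9.99915174e-01 9.30931462e-04 8.67816958e-03] [-0.15436458  0.03085335 -0.36360854] 0.015622480873936142
```

arm_command([
  [0,0,0,25,0],
  [0,0,0,30,0],
  [0,0,0,40,0],
  [0,0,0,40,0],
  [0,0,0,0,0],
])

```text
clock: 4.35
tool_pos: [0.5512, 0.0077, 0.2445]
eef_rot: [0.01, 1.0, 0.0, 0.008]
ft_force: [0.8, -0.7, 0.2]
gripper_width: 0.0153
```

Run:
```python
from ov import *
s=state();print(s['clock'],s['tool_pos'],s['eef_rot'],s['ft_force'],s['gripper_width'])
for n in ('scene','side'):
    c=read_camera(n)
    q=proj(c,s['tool_pos']+[0,0,-.04])[0].astype(int)
    crop(c['color'],max(q[0]-50,0),max(q[1]-50,0),100,100,'l_'+n,6)
```

```text
4.35 [0.5512072  0.00770493 0.2445486 ] [9.62767256e-03 9.99922443e-01 4.73116982e-04 7.88616245e-03] [ 0.82237197 -0.68848166  0.1724806 ] 0.015262533915485595
```

View pics/l_scene.png

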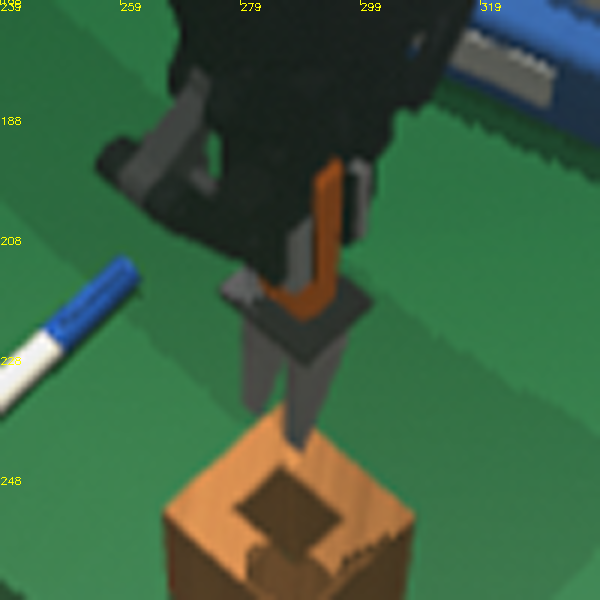

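View pics/l_side.png

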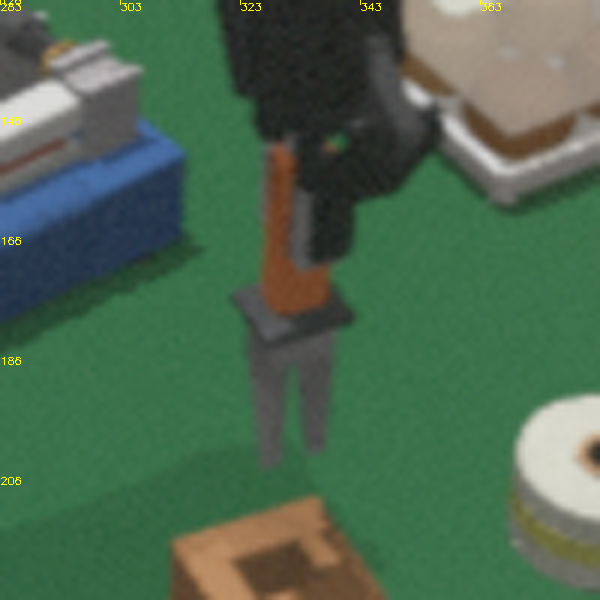

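arm_command([
  [0,7,44,2,0.05],
  [0,7,44,0,0.05],
  [0,7,44,0,0.05],
  [0,7,44,0,0.05],
  [0,7,44,0,0.03],
])

```text
clock: 4.95
tool_pos: [0.5787, 0.2237, 0.2323]
eef_rot: [-0.101, 0.995, -0.004, -0.004]
ft_force: [1.3, 0.0, -0.2]
gripper_width: 0.0147
```

arm_command([
  [0,7,44,0,0],
  [0,7,40,0,0],
  [0,0,0,0,0],
  [0,0,0,0,0],
  [0,0,0,0,0],
])

```text
clock: 5.45
tool_pos: [0.5855, 0.3178, 0.2184]
eef_rot: [-0.107, 0.994, -0.005, -0.014]
ft_force: [1.0, -0.3, -1.2]
gripper_width: 0.0153
```

```bash
cat > st.py <<'E'
from ov import *
from scipy.spatial.transform import Rotation as R
def st():
    s=state();M=R.from_quat(s['eef_rot']).as_matrix()
    print('t',round(float(s['clock']),2),'tcp',(s['tool_pos']*1000).round(1),'jaw yaw-pi/2',round(float(np.arctan2(M[1,1],M[0,1])-np.pi/2),4),'z',M[:,2].round(4),'F',s['ft_force'].round(1),'T',s['ft_torque'].round(2),'w',round(float(s['gripper_width'])*1000,1));return s
E
python3 -c "
from st import *
st()"
```

```text
t 5.45 tcp [585.5 317.8 218.4] jaw yaw-pi/2 0.2155 z [-0.0259 -0.0137 -0.9996] F [ 1.  -0.3 -1.2] T [ 0.01 -0.01  0.03] w 15.3
```

arm_command([
  [0,0,0,0,0],
  [0,0,0,0,0],
  [0,0,0,0,0],
  [0,0,0,0,0],
  [0,0,0,0,0],
])

```text
clock: 5.95
tool_pos: [0.5862, 0.3121, 0.2177]
eef_rot: [-0.104, 0.994, -0.007, -0.014]
ft_force: [0.9, -0.5, -1.4]
gripper_width: 0.0154
```

```bash
python3 -c "
from st import *
s=st();print(s['joint_vel'].round(3))"
```

```text
t 5.95 tcp [586.2 312.1 217.7] jaw yaw-pi/2 0.2087 z [-0.0272 -0.0164 -0.9995] F [ 0.9 -0.5 -1.4] T [ 0.02 -0.02  0.02] w 15.4
[ 0.005 -0.005  0.001  0.001 -0.001 -0.001 -0.   ]
```

arm_command([
  [0,3,2,6,0],
  [0,3,2,6,0],
  [0,3,2,6,0],
  [0,3,2,6,0],
  [0,3,2,6,0],
])

```text
clock: 6.45
tool_pos: [0.6026, 0.3226, 0.2508]
eef_rot: [-0.104, 0.994, -0.006, -0.014]
ft_force: [-0.2, -0.4, -0.7]
gripper_width: 0.0151
```

```bash
python3 -c "
from st import *
s=st()"
```

```text
t 6.45 tcp [602.6 322.6 250.8] jaw yaw-pi/2 0.2082 z [-0.0262 -0.0158 -0.9995] F [-0.2 -0.4 -0.7] T [ 0.01 -0.03  0.04] w 15.1
```

arm_command([
  [0,-7,-44,0,0],
  [0,-7,-44,0,0],
  [0,-7,-44,0,0],
  [0,0,0,0,0],
  [0,0,0,0,0],
])

```text
clock: 6.95
tool_pos: [0.5822, 0.19, 0.254]
eef_rot: [-0.106, 0.994, -0.005, -0.012]
ft_force: [0.2, 1.2, -0.4]
gripper_width: 0.0154
```

```bash
python3 -c "
from st import *
s=st()"
```

```text
t 6.95 tcp [582.2 190.  254. ] jaw yaw-pi/2 0.2119 z [-0.0218 -0.0125 -0.9997] F [ 0.2  1.2 -0.4] T [ 0.04 -0.06 -0.02] w 15.4
```

arm_command([
  [0,3,18,0,0],
  [0,3,18,0,0],
  [0,3,18,0,0],
  [0,3,18,0,0],
  [0,3,18,0,0],
])

```text
clock: 7.45
tool_pos: [0.5984, 0.2895, 0.2546]
eef_rot: [-0.107, 0.994, -0.004, -0.011]
ft_force: [-0.1, 0.6, -0.1]
gripper_width: 0.015
```

```bash
python3 -c "
from st import *
s=st()"
```

```text
t 7.45 tcp [598.4 289.5 254.6] jaw yaw-pi/2 0.2142 z [-0.0209 -0.0112 -0.9997] F [-0.1  0.6 -0.1] T [ 0.01 -0.05  0.08] w 15.0
```

arm_command([
  [0,0,0,25,0],
  [0,0,0,35,0],
  [0,0,0,35,0],
  [0,0,0,35,0],
  [0,0,0,0,0],
])

```text
clock: 7.95
tool_pos: [0.5935, 0.3071, 0.3847]
eef_rot: [-0.116, 0.993, -0.003, -0.015]
ft_force: [-0.5, 0.8, -1.0]
gripper_width: 0.015
```

```bash
python3 -c "
from st import *
s=st()"
```

```text
t 7.95 tcp [593.5 307.1 384.7] jaw yaw-pi/2 0.2336 z [-0.0285 -0.0101 -0.9995] F [-0.5  0.8 -1. ] T [ 0.02 -0.09  0.01] w 15.0
```

arm_command([
  [0,0,0,-40,0],
  [0,0,0,-40,0],
  [0,0,0,-40,0],
  [0,0,0,0,0],
  [0,0,0,0,0],
])

```text
clock: 8.45
tool_pos: [0.5916, 0.3179, 0.2622]
eef_rot: [-0.122, 0.992, -0.001, -0.013]
ft_force: [0.8, -0.5, 0.8]
gripper_width: 0.0153
```

```bash
python3 -c "
from st import *
s=st()"
```

```text
t 8.45 tcp [591.6 317.9 262.2] jaw yaw-pi/2 0.2442 z [-0.0254 -0.0056 -0.9997] F [ 0.8 -0.5  0.8] T [-0.03 -0.11  0.01] w 15.3
```

arm_command([
  [0,-20,-4,0,0],
  [0,-20,-4,0,0],
  [0,-20,-4,0,0],
  [0,-20,-4,0,0],
  [0,-20,-4,0,0],
])

```text
clock: 8.95
tool_pos: [0.4942, 0.3034, 0.2713]
eef_rot: [-0.122, 0.992, 0.002, -0.006]
ft_force: [0.0, -0.1, -0.8]
gripper_width: 0.0154
```

```bash
python3 -c "
from st import *
s=st()"
```

```text
t 8.95 tcp [494.2 303.4 271.3] jaw yaw-pi/2 0.2455 z [-0.0133  0.0021 -0.9999] F [ 0.  -0.1 -0.8] T [ 0.06 -0.02 -0.04] w 15.4
```

arm_command([
  [0,49,4,0,0],
  [0,49,4,0,0],
  [0,0,0,0,0],
  [0,0,0,0,0],
  [0,0,0,0,0],
])

```text
clock: 9.45
tool_pos: [0.5892, 0.3148, 0.2793]
eef_rot: [-0.126, 0.992, 0.003, -0.005]
ft_force: [-0.7, 0.5, -0.5]
gripper_width: 0.0151
```

```bash
python3 -c "
from st import *
s=st()"
```

```text
t 9.45 tcp [589.2 314.8 279.3] jaw yaw-pi/2 0.2534 z [-0.0117  0.005  -0.9999] F [-0.7  0.5 -0.5] T [-0.04 -0.05 -0.02] w 15.1
```

arm_command([
  [0,3,2,-10,-0.01],
  [0,3,2,-10,-0.01],
  [0,3,2,-10,-0.01],
  [0,3,2,-10,-0.008],
  [0,2,1,-6,0],
])

```text
clock: 9.95
tool_pos: [0.6022, 0.3264, 0.2325]
eef_rot: [-0.107, 0.994, 0.004, -0.004]
ft_force: [-0.5, 0.9, -0.9]
gripper_width: 0.0155
```

arm_command([
  [0,0,0,0,0],
  [0,0,0,0,0],
  [0,0,0,0,0],
  [0,0,0,0,0],
  [0,0,0,0,0],
])

```text
clock: 10.45
tool_pos: [0.602, 0.3262, 0.231]
eef_rot: [-0.107, 0.994, 0.004, -0.005]
ft_force: [1.0, -0.2, -1.1]
gripper_width: 0.0148
```

Run:
```python
from st import *
import pickle
s=st()
d={'s':s}
for n in ('scene','side','wrist'):
    c=read_camera(n);d[n]=c
    q=proj(c,[.6,.32,.13])[0].astype(int)
    if n!='wrist': crop(c['color'],max(q[0]-50,0),max(q[1]-50,0),100,100,'m_'+n,6)
    else: cv2.imwrite('pics/m_wrist.png',c['color'][:,:,::-1])
pickle.dump(d,open('m.pkl','wb'))
```

```text
t 10.45 tcp [602.  326.2 231. ] jaw yaw-pi/2 0.2149 z [-0.0111  0.0067 -0.9999] F [ 1.  -0.2 -1.1] T [-0.01 -0.04  0.08] w 14.8
```

View pics/m_scene.png

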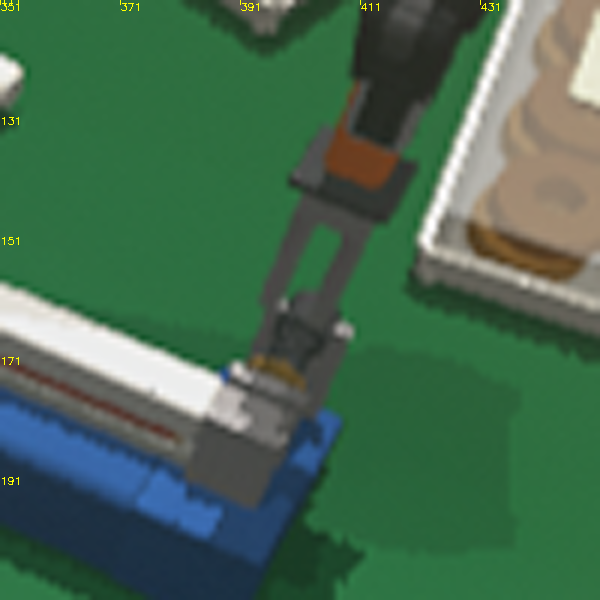

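View pics/m_side.png

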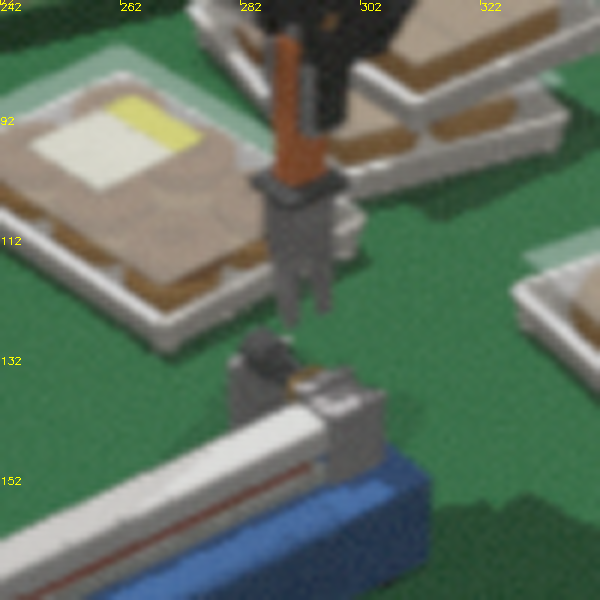

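View pics/m_wrist.png

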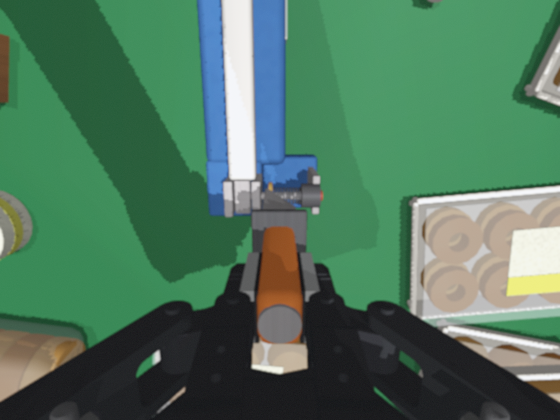

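```bash
cat > fk.py <<'E'
from st import *
def T(p,q):
    M=np.eye(4);M[:3,:3]=R.from_quat(q).as_matrix();M[:3,3]=p;return M
G=T([.55170931,.00791537,.10698536],[9.66782690e-03,9.99915174e-01,9.30931462e-04,8.67816958e-03])
F0=T([.550,.0078,.001],R.from_euler('z',-.02).as_quat())
TF=np.linalg.inv(G)@F0
S=T([.4832,.2705,0],R.from_euler('z',.215).as_quat())
def fork(s): return T(s['tool_pos'],s['eef_rot'])@TF
def tr(M,P): P=np.atleast_2d(P)/1000.; return P@M[:3,:3].T+M[:3,3]
BX=[(-13,-5.5,-10,-8,0,.5),(5.5,13,-10,-8,0,.5),(-13,13,-10,10,50,66),(-18,18,-15,15,66,71),(-11,11,-8,8,71,141)]
def draw(c,M,x0,y0,w,h,k,name,boxes=BX,img=None):
    a=cv2.resize(c['color'][y0:y0+h,x0:x0+w,::-1],None,fx=k,fy=k,interpolation=cv2.INTER_CUBIC)
    for b in boxes:
        q=(proj(c,tr(M,boxpts(*b)))-[x0,y0]+.5)*k-.5
        for i in range(8):
            for j in range(i):
                if bin(i^j).count('1')==1: cv2.line(a,tuple(int(v*16) for v in q[i]),tuple(int(v*16) for v in q[j]),(0,255,255),1,cv2.LINE_AA,4)
    cv2.imwrite('pics/'+name+'.png',a)
def report(M):
    I=np.linalg.inv(S)@M
    print('fork tip axis in sealer',(I[:3,3]*1000).round(1),'zaxis',I[:3,2].round(4),'crotch',(tr(I,[0,0,50])*1000).round(1),'yaw',round(float(np.arctan2(I[1,0],I[0,0])),4))
E
python3 - <<'E'
from fk import *;import pickle
d=pickle.load(open('m.pkl','rb'));M=fork(d['s']);report(M)
draw(d['scene'],M,375,110,70,70,8,'f_scene')
draw(d['side'],M,265,80,70,60,8,'f_side')
draw(d['wrist'],M,210,160,130,200,4,'f_wrist')
E
```

```text
fork tip axis in sealer [123.4  29.7 125.1] zaxis [ 0.0268 -0.0069  0.9996] crotch [[124.7  29.4 175. ]] yaw -0.0005
```

View pics/f_scene.png

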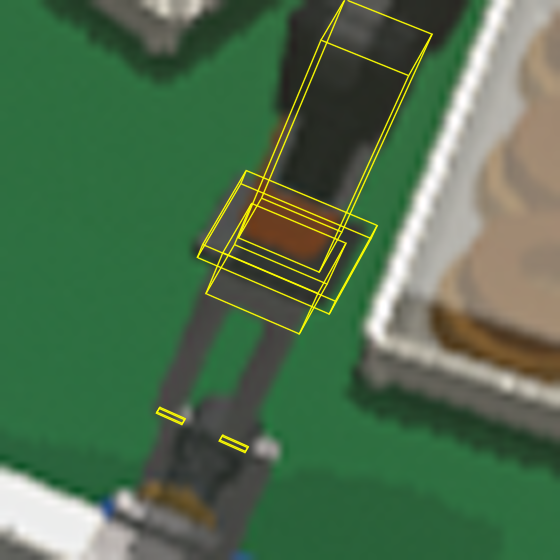

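View pics/f_side.png

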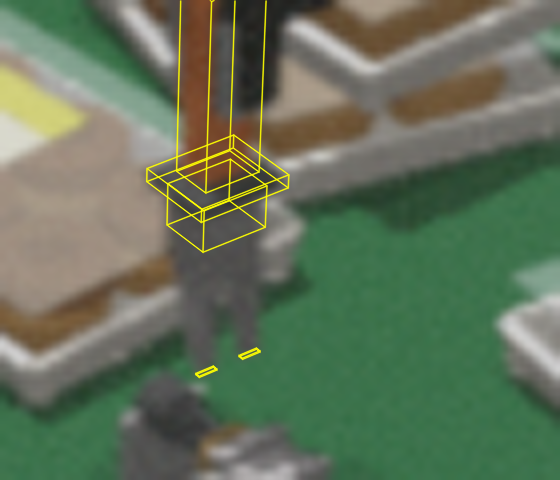

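View pics/f_wrist.png

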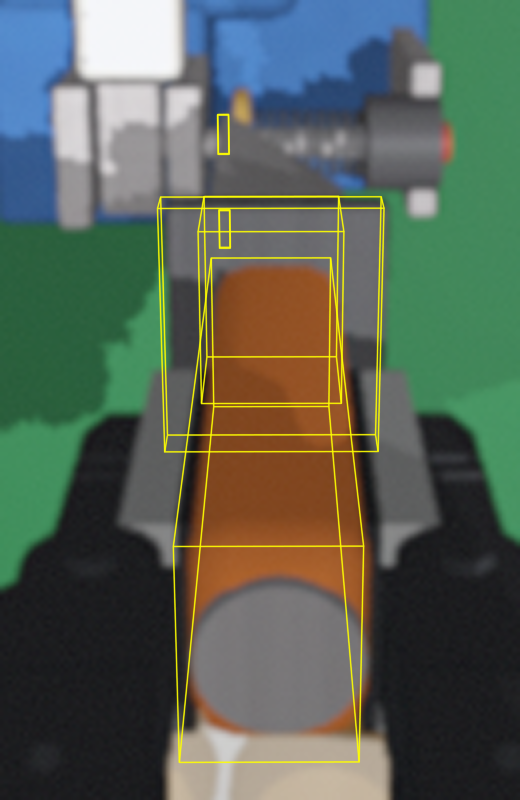

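Run:
```python
from fk import *;import pickle
d=pickle.load(open('m.pkl','rb'))
B=[(111,141,-15,-8,58,98),(111,141,8,15,58,98),(114,138,22,25,72,96),(-150,112,-11,11,74,92)]
draw(d['wrist'],S,210,160,130,70,6,'s_wrist',B)
draw(d['side'],S,265,110,60,60,8,'s_side',B)
draw(d['scene'],S,365,145,60,60,8,'s_scene',B)
```

```text
(no output)
```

View pics/s_wrist.png

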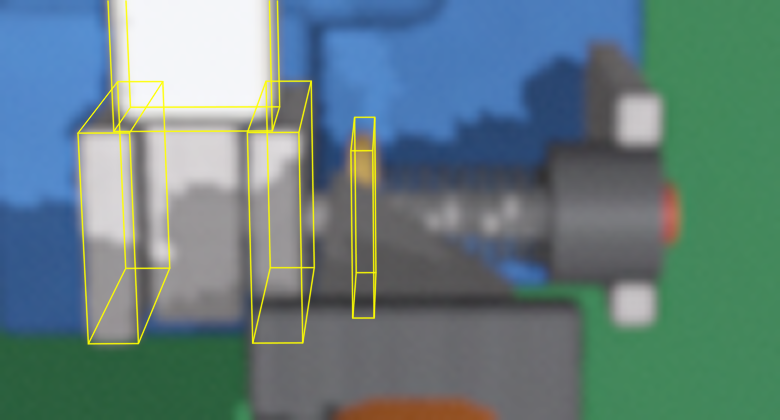

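View pics/s_side.png

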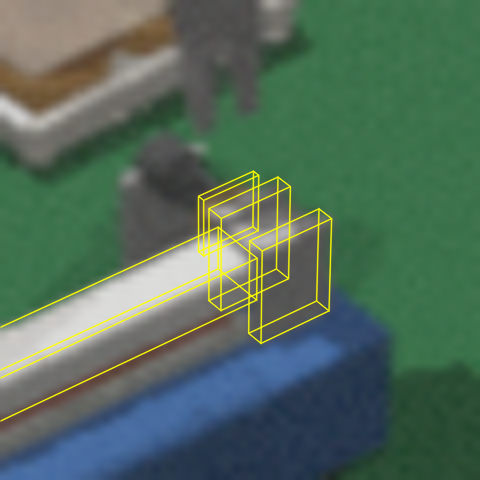

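View pics/s_scene.png

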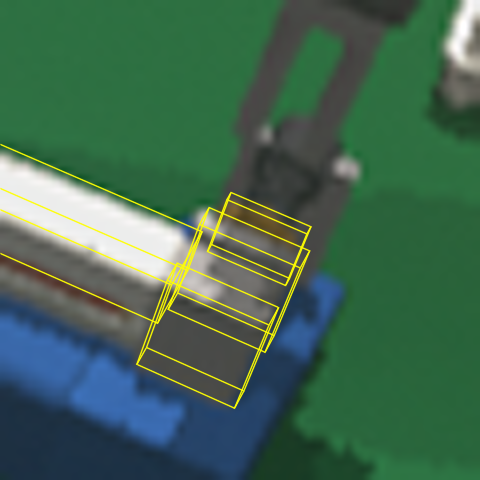

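arm_command([
  [0,2.5,-2,-3,0],
  [0,0,0,-3,0],
  [0,0,0,-3,0],
  [0,0,0,0,0],
  [0,0,0,0,0],
])

```text
clock: 11.1
tool_pos: [0.6047, 0.3238, 0.221]
eef_rot: [-0.107, 0.994, 0.004, -0.005]
ft_force: [0.5, -0.2, -1.2]
gripper_width: 0.0149
```

Run:
```python
from fk import *
s=st();report(fork(s))
c=read_camera('wrist');crop(c['color'],210,160,130,70,'n_wrist',6)
```

```text
t 11.1 tcp [604.7 323.8 221. ] jaw yaw-pi/2 0.2147 z [-0.0112  0.0065 -0.9999] F [ 0.5 -0.2 -1.2] T [-0.01 -0.02 -0.05] w 14.9
fork tip axis in sealer [125.5  26.7 115.1] zaxis [ 0.0269 -0.0067  0.9996] crotch [[126.9  26.4 165.1]] yaw -0.0007
```

View pics/n_wrist.png

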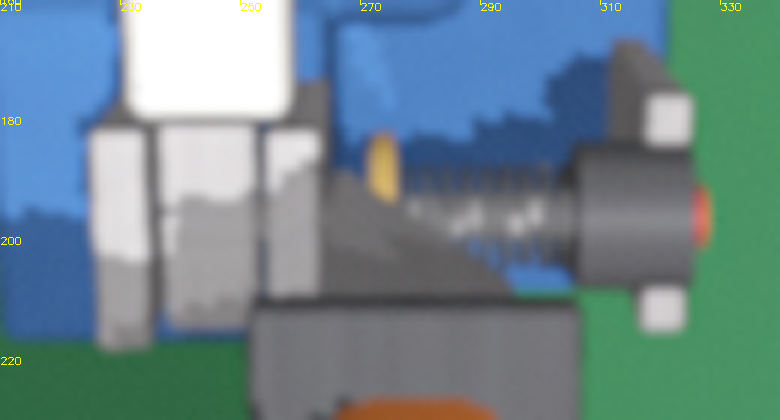

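arm_command([
  [0,0,0,-6,0],
  [0,0,0,-6,0],
  [0,0,0,-6,0],
  [0,0,0,-5,0],
  [0,0,0,0,0],
])

```text
clock: 11.65
tool_pos: [0.6043, 0.3238, 0.1955]
eef_rot: [-0.107, 0.994, 0.004, -0.006]
ft_force: [-1.1, -0.3, -1.0]
gripper_width: 0.0151
```

Run:
```python
from fk import *
s=st();report(fork(s))
c=read_camera('wrist');crop(c['color'],210,140,130,90,'n_wrist2',6)
c=read_camera('side');crop(c['color'],265,90,70,70,'n_side2',8)
```

```text
t 11.65 tcp [604.3 323.8 195.5] jaw yaw-pi/2 0.2149 z [-0.0121  0.0061 -0.9999] F [-1.1 -0.3 -1. ] T [-0.01 -0.05  0.03] w 15.1
fork tip axis in sealer [125.   26.7  89.6] zaxis [ 0.0278 -0.0065  0.9996] crotch [[126.4  26.4 139.6]] yaw -0.0005
```

View pics/n_wrist2.png

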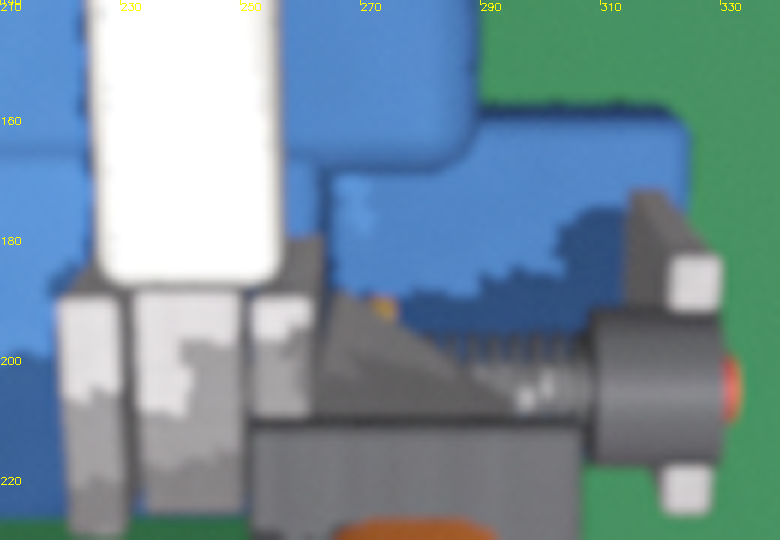

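View pics/n_side2.png

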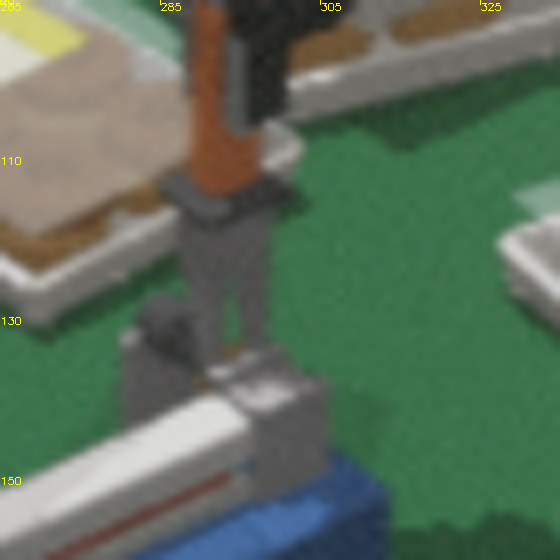

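The tips are in the gap (wrist crop about (268,192)) with no contact force. I'm pushing on down.

arm_command([
  [0,0.3,0,-6,0],
  [0,0,0,-6,0],
  [0,0,0,-6,0],
  [0,0,0,-6,0],
  [0,0,0,-6,0],
], squeeze=100)

```text
clock: 12.25
tool_pos: [0.6077, 0.3223, 0.1701]
eef_rot: [-0.107, 0.994, 0.004, -0.002]
ft_force: [-2.5, -3.1, 9.8]
gripper_width: 0.0144
```

Run:
```python
from fk import *
s=st();report(fork(s))
```

```text
t 12.25 tcp [607.7 322.3 170.1] jaw yaw-pi/2 0.2134 z [-0.0051  0.0068 -1.    ] F [-2.5 -3.1  9.8] T [-0.76  0.78  0.07] w 14.4
fork tip axis in sealer [128.8  24.5  64.1] zaxis [ 0.0208 -0.0057  0.9998] crotch [[129.8  24.2 114.1]] yaw -0.0021
```

arm_command([
  [0,-1,0,-6,0],
  [0,-1,0,-6,0],
  [0,-0.5,0,-6,0],
  [0,0,0,-6,0],
  [0,0,0,-4,0],
])

```text
clock: 12.75
tool_pos: [0.6068, 0.3221, 0.1469]
eef_rot: [-0.106, 0.994, 0.005, 0.0]
ft_force: [-2.2, -2.4, 6.7]
gripper_width: 0.0145
```

Run:
```python
from fk import *
s=st();report(fork(s))
```

```text
t 12.75 tcp [606.8 322.1 146.9] jaw yaw-pi/2 0.2124 z [-8.e-04  9.e-03 -1.e+00] F [-2.2 -2.4  6.7] T [-0.65  0.62  0.  ] w 14.5
fork tip axis in sealer [128.4  24.6  41. ] zaxis [ 0.0162 -0.007   0.9998] crotch [[129.2  24.3  90.9]] yaw -0.0031
```

arm_command([
  [0,-0.5,0,-4,0],
  [0,-0.5,0,-3,0],
  [0,0,0,-3,0],
  [0,0,0,-2,0],
  [0,0,0,0,0],
])

```text
clock: 13.25
tool_pos: [0.6065, 0.322, 0.1429]
eef_rot: [-0.106, 0.994, 0.005, 0.001]
ft_force: [-0.5, -0.6, -4.5]
gripper_width: 0.0146
```

Run:
```python
from fk import *
s=st();report(fork(s))
for n in('scene','side'):
    c=read_camera(n);q=proj(c,[.6,.32,.11])[0].astype(int)
    draw(c,fork(s),q[0]-40,q[1]-40,80,80,7,'h_'+n)
    crop(c['color'],q[0]-40,q[1]-40,80,80,'hc_'+n,7)
```

```text
t 13.25 tcp [606.5 322.  142.9] jaw yaw-pi/2 0.2118 z [ 0.001   0.0106 -0.9999] F [-0.5 -0.6 -4.5] T [-0.28 -0.01  0.1 ] w 14.6
fork tip axis in sealer [128.2  24.8  37. ] zaxis [ 0.0141 -0.0081  0.9999] crotch [[128.9  24.3  87. ]] yaw -0.0037
```

View pics/hc_scene.png

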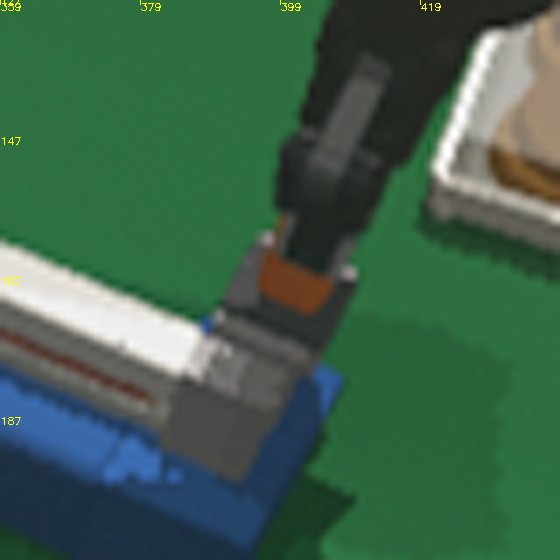

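View pics/h_side.png

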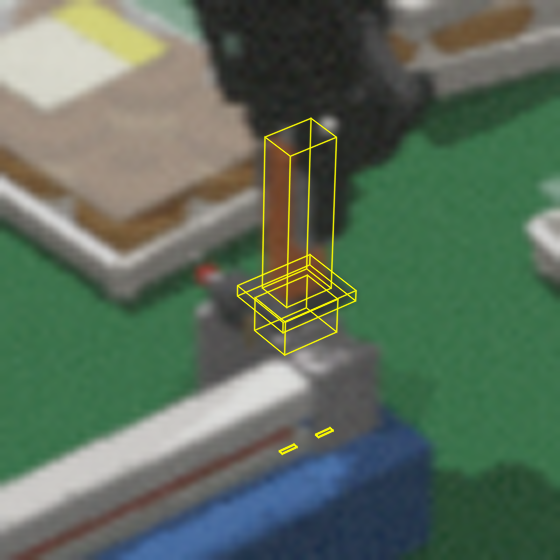

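arm_command([
  [0,0,0,-3,0],
  [0,0,0,-3,0],
  [0,0,0,-3,0],
  [0,0,0,0,0],
  [0,0,0,0,0],
])

```text
clock: 13.85
tool_pos: [0.6066, 0.322, 0.1429]
eef_rot: [-0.105, 0.994, 0.005, 0.001]
ft_force: [-1.5, -2.0, 1.8]
gripper_width: 0.0147
```

Run:
```python
from fk import *
s=st();report(fork(s))
```

```text
t 13.85 tcp [606.6 322.  142.9] jaw yaw-pi/2 0.2114 z [ 9.000e-04  1.100e-02 -9.999e-01] F [-1.5 -2.   1.8] T [-0.42  0.18  0.1 ] w 14.7
fork tip axis in sealer [128.3  24.7  37. ] zaxis [ 0.0141 -0.0086  0.9999] crotch [[129.   24.3  87. ]] yaw -0.0042
```

arm_command([
  [1,0,0,0,0],
  [1,0,0,0,0],
  [1,0,0,0,0],
  [1,0,0,0,0],
  [1,0,0,10,0],
])

```text
clock: 14.35
tool_pos: [0.6059, 0.3234, 0.1494]
eef_rot: [-0.106, 0.994, 0.006, 0.0]
ft_force: [-0.3, 0.3, -0.3]
gripper_width: 0.0847
```

arm_command([
  [1,0,0,20,0],
  [1,0,0,20,0],
  [1,0,0,20,0],
  [1,0,0,20,0],
  [1,0,0,10,0],
])

```text
clock: 14.85
tool_pos: [0.606, 0.3238, 0.2451]
eef_rot: [-0.106, 0.994, 0.007, 0.001]
ft_force: [0.3, -0.5, 0.1]
gripper_width: 0.0856
```

Run:
```python
from fk import *
s=st()
c=read_camera('wrist');cv2.imwrite('pics/h_w.png',c['color'][:,:,::-1])
for n in('scene','side'):
    c=read_camera(n);q=proj(c,[.6,.32,.11])[0].astype(int)
    H=S.copy();H[:3,3]=tr(S,[126,25,37])[0]
    draw(c,H,q[0]-40,q[1]-40,80,80,7,'i_'+n)
```

```text
t 14.85 tcp [606.  323.8 245.1] jaw yaw-pi/2 0.2117 z [-4.000e-04  1.300e-02 -9.999e-01] F [ 0.3 -0.5  0.1] T [ 0.01 -0.01  0.03] w 85.6
```

View pics/h_w.png

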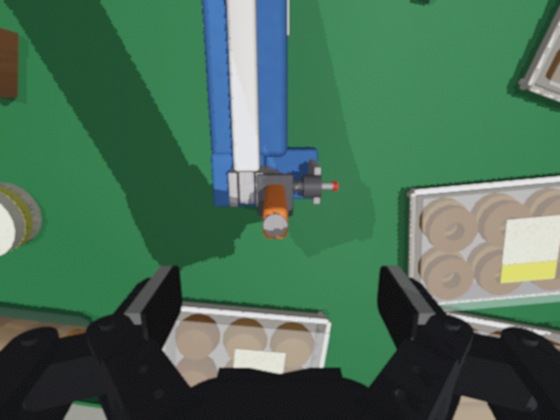

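View pics/i_side.png

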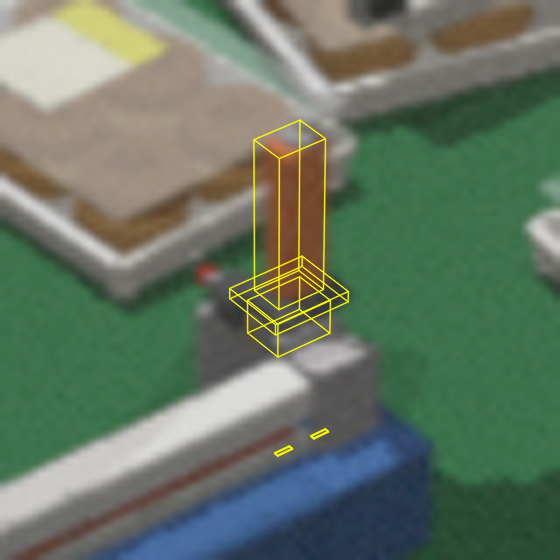

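View pics/i_scene.png

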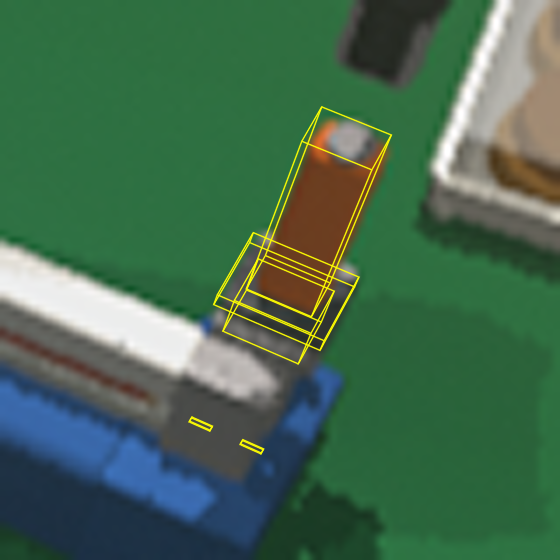

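The fork is home and standing (wrist (275,225)), and the bar's red tail now sticks out at (335,186). Next is the arm.

arm_command([
  [1,-27,-11,0,0],
  [1,-27,-11,0,0],
  [1,-27,-11,0,0],
  [1,-27,-11,-10,0],
  [1,-22,-9,-20,0],
])

```text
clock: 15.5
tool_pos: [0.4714, 0.2681, 0.2065]
eef_rot: [-0.105, 0.994, 0.005, -0.003]
ft_force: [0.7, 0.7, -0.8]
gripper_width: 0.0854
```

arm_command([
  [1,0,0,-25,0],
  [1,0,0,-25,0],
  [1,0,0,-20,0],
  [1,0,0,-10,0],
  [1,0,0,0,0],
])

```text
clock: 16.0
tool_pos: [0.4627, 0.2637, 0.1173]
eef_rot: [-0.106, 0.994, 0.002, -0.009]
ft_force: [-0.0, 0.1, 0.6]
gripper_width: 0.0853
```

Run:
```python
from fk import *
s=st();print('in sealer',((np.linalg.inv(S)@np.r_[s['tool_pos'],1])*1000).round(1))
```

```text
t 16.0 tcp [462.7 263.7 117.3] jaw yaw-pi/2 0.2119 z [-0.0187  0.0016 -0.9998] F [-0.   0.1  0.6] T [ 0.02 -0.01  0.  ] w 85.3
in sealer [ -21.5   -2.3  117.3 1000. ]
```

arm_command([
  [1,3.9,3.2,-10,0.003],
  [1,0,0,-12,0],
  [1,0,0,-12,0],
  [1,0,0,-6,0],
  [1,0,0,0,0],
])

```text
clock: 16.5
tool_pos: [0.4681, 0.2679, 0.075]
eef_rot: [-0.107, 0.994, 0.002, -0.008]
ft_force: [-0.4, 0.0, -0.6]
gripper_width: 0.0853
```

Run:
```python
from fk import *
s=st();print('in sealer',((np.linalg.inv(S)@np.r_[s['tool_pos'],1])*1000).round(1))
c=read_camera('side');q=proj(c,s['tool_pos'])[0].astype(int)
crop(c['color'],q[0]-50,q[1]-50,100,90,'j_side',6)
```

```text
t 16.5 tcp [468.1 267.9  75. ] jaw yaw-pi/2 0.215 z [-0.0167  0.0028 -0.9999] F [-0.4  0.  -0.6] T [-0.04 -0.07 -0.06] w 85.3
in sealer [-1.53e+01  6.00e-01  7.50e+01  1.00e+03]
```

View pics/j_side.png

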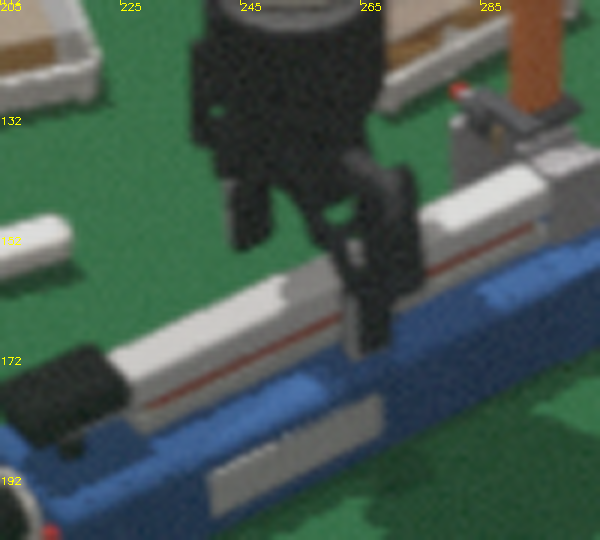

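arm_command([
  [0,-1.5,-0.5,-1,0],
  [0,0,0,0,0],
  [0,0,0,0,0],
  [0,0,0,0,0],
  [0,0,0,0,0],
], squeeze=80)

```text
clock: 17.05
tool_pos: [0.4674, 0.2676, 0.0761]
eef_rot: [-0.107, 0.994, 0.003, -0.007]
ft_force: [0.3, -1.0, 1.0]
gripper_width: 0.0203
```

Run:
```python
from fk import *
s=st();print(repr(s['tool_pos']),repr(s['eef_rot']));print('in sealer',((np.linalg.inv(S)@np.r_[s['tool_pos'],1])*1000).round(1))
```

```text
t 17.05 tcp [467.4 267.6  76.1] jaw yaw-pi/2 0.2146 z [-0.0143  0.0041 -0.9999] F [ 0.3 -1.   1. ] T [-0.33 -0.02  0.07] w 20.3
array([0.46743823, 0.2675852 , 0.07609882]) array([-0.10711225,  0.99421926,  0.00281278, -0.00686366])
in sealer [-1.60e+01  5.00e-01  7.61e+01  1.00e+03]
```

arm_command([
  [0,0,0,4,0],
  [0,0,0,6,0],
  [0,0,0,8,0],
  [0,0,0,8,0],
  [0,0,0,8,0],
])

```text
clock: 17.55
tool_pos: [0.466, 0.2668, 0.1111]
eef_rot: [-0.107, 0.994, 0.002, -0.009]
ft_force: [0.8, -0.3, -3.2]
gripper_width: 0.0202
```

```bash
cat > ar.py <<'E'
from fk import *
GA=T([0.46743823, 0.2675852 , 0.07609882],[-0.10711225,  0.99421926,  0.00281278, -0.00686366])
A0=S.copy();A0[2,3]=.068
TA=np.linalg.inv(GA)@A0
def arm(s): return T(s['tool_pos'],s['eef_rot'])@TA
TR=T([.4615,-.2511,0],R.from_euler('z',.0952).as_quat())
def rep(s):
    M=arm(s);print('arm pos',(M[:3,3]*1000).round(1),'yaw',round(float(np.arctan2(M[1,0],M[0,0])),4),'zax',M[:3,2].round(4),'eye',(tr(M,[126,0,0])*1000).round(1),'handle',(tr(M,[-140,0,0])*1000).round(1))
    I=np.linalg.inv(TR);f=lambda p:((I@np.r_[p,1])[:3]*1000).round(1)
    print('in tray eye',f(tr(M,[126,0,0])[0]),'handle',f(tr(M,[-140,0,0])[0]))
AB=[(-166,-114,-17,17,12,32),(-150,112,-11,11,6,24),(112,140,-6,6,6,26),(-102,102,-8,8,0,6)]
E
python3 - <<'E'
from ar import *
s=st();rep(s)
E
```

```text
t 17.55 tcp [466.  266.8 111.1] jaw yaw-pi/2 0.2147 z [-0.0174  0.0023 -0.9998] F [ 0.8 -0.3 -3.2] T [-0.02 -0.03  0.  ] w 20.2
arm pos [481.7 269.7 102.9] yaw 0.2152 zax [0.0031 0.0018 1.    ] eye [[604.8 296.6 102.5]] handle [[344.9 239.8 103.4]]
in tray eye [194.7 531.6 102.5] handle [-69.4 499.8 103.4]
```

Force −3.2 N, so the arm's weight is on the gripper and it lifts freely. Continuing straight up.

arm_command([
  [0,0,0,10,0],
  [0,0,0,10,0],
  [0,0,0,12,0],
  [0,0,0,12,0],
  [0,0,0,0,0],
])

```text
clock: 18.05
tool_pos: [0.4669, 0.2675, 0.1614]
eef_rot: [-0.107, 0.994, 0.003, -0.007]
ft_force: [-0.3, -0.5, -3.2]
gripper_width: 0.0204
```

Run:
```python
from ar import *
s=st();rep(s)
c=read_camera('side');cv2.imwrite('pics/k_side.png',c['color'][:,:,::-1])
draw(c,arm(s),180,80,200,150,4,'k_side_o',AB)
```

```text
t 18.05 tcp [466.9 267.5 161.4] jaw yaw-pi/2 0.2149 z [-0.0138  0.0046 -0.9999] F [-0.3 -0.5 -3.2] T [ 0.09 -0.09  0.03] w 20.4
arm pos [482.7 270.4 153.3] yaw 0.2153 zax [-5.e-04 -5.e-04  1.e+00] eye [[605.8 297.3 153.4]] handle [[345.9 240.5 153.2]]
in tray eye [195.7 532.2 153.4] handle [-68.3 500.4 153.2]
```

View pics/k_side_o.png

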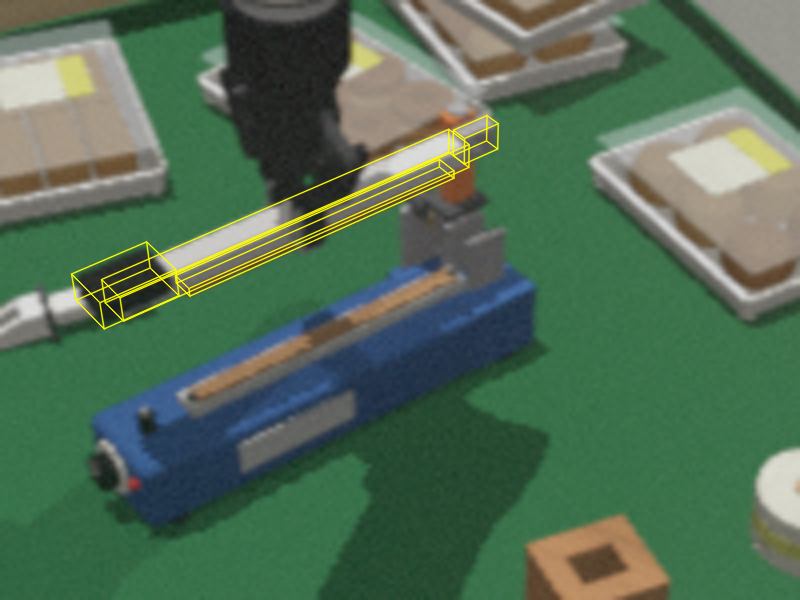

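arm_command([
  [0,0,-12,2,0],
  [0,-1,-22,0,0],
  [0,-1,-25,0,-0.01],
  [0,-1,-25,0,-0.01],
  [0,-1,-25,0,-0.01],
])

```text
clock: 18.6
tool_pos: [0.4597, 0.1546, 0.1607]
eef_rot: [-0.095, 0.995, 0.002, -0.009]
ft_force: [0.5, 0.3, -2.8]
gripper_width: 0.0205
```

arm_command([
  [0,-1,-25,0,-0.01],
  [0,-1,-25,0,-0.01],
  [0,-1,-25,0,-0.01],
  [0,-1,-25,0,-0.01],
  [0,-1,-25,0,-0.01],
])

```text
clock: 19.1
tool_pos: [0.4503, 0.0192, 0.1586]
eef_rot: [-0.067, 0.998, 0.002, -0.012]
ft_force: [0.6, 0.0, -2.9]
gripper_width: 0.0203
```

Run:
```python
from ar import *
s=st();rep(s)
```

```text
t 19.1 tcp [450.3  19.2 158.6] jaw yaw-pi/2 0.1346 z [-0.025   0.0015 -0.9997] F [ 0.6  0.  -2.9] T [-0.05 -0.1   0.  ] w 20.3
arm pos [466.2  20.8 150.3] yaw 0.1351 zax [0.0111 0.0038 0.9999] eye [[591.   37.7 148.8]] handle [[327.5   1.9 151.9]]
in tray eye [156.4 275.2 148.8] handle [-109.4  264.6  151.9]
```

arm_command([
  [0,0,-25,0,-0.01],
  [0,0,-25,0,-0.01],
  [0,0,-25,0,-0.01],
  [0,-1,-25,0,0],
  [0,-1,-25,0,0],
])

```text
clock: 19.6
tool_pos: [0.4429, -0.1151, 0.1568]
eef_rot: [-0.05, 0.999, 0.002, -0.015]
ft_force: [0.2, 0.8, -3.9]
gripper_width: 0.0202
```

arm_command([
  [0,-1,-25,0,0],
  [0,-1,-22,0,0],
  [0,0,-15,-5,0],
  [0,0,0,-5,0],
  [0,0,0,0,0],
])

```text
clock: 20.1
tool_pos: [0.4347, -0.186, 0.1447]
eef_rot: [-0.044, 0.999, 0.002, -0.018]
ft_force: [-0.6, 0.3, -4.1]
gripper_width: 0.0205
```

Run:
```python
from ar import *
s=st();rep(s)
```

```text
t 20.1 tcp [ 434.7 -186.   144.7] jaw yaw-pi/2 0.0885 z [-0.0366  0.0014 -0.9993] F [-0.6  0.3 -4.1] T [ 0.02 -0.    0.02] w 20.5
arm pos [ 450.5 -185.1  136.2] yaw 0.089 zax [0.023  0.0045 0.9997] eye [[ 576.  -173.9  133.3]] handle [[ 311.1 -197.6  139.5]]
in tray eye [121.3  65.9 133.3] handle [-144.6   67.6  139.5]
```

arm_command([
  [0,6,-15,-10,0.006],
  [0,0,0,-15,0],
  [0,0,0,-15,0],
  [0,0,0,-15,0],
  [0,0,0,0,0],
])

```text
clock: 20.6
tool_pos: [0.4403, -0.1965, 0.0878]
eef_rot: [-0.051, 0.999, 0.003, -0.019]
ft_force: [0.3, -0.4, -3.8]
gripper_width: 0.0207
```

Run:
```python
from ar import *
import pickle
s=st();rep(s)
for n in('scene','side'):
    c=read_camera(n);draw(c,arm(s),*((50,220,240,180) if n=='scene' else (230,230,240,180)),3,'p_'+n,AB)
```

```text
t 20.6 tcp [ 440.3 -196.5   87.8] jaw yaw-pi/2 0.1009 z [-0.038   0.0042 -0.9993] F [ 0.3 -0.4 -3.8] T [-0.03 -0.03 -0.01] w 20.7
arm pos [ 456.1 -195.4   79.3] yaw 0.1015 zax [0.0243 0.0015 0.9997] eye [[ 581.4 -182.6   76.3]] handle [[ 316.9 -209.6   82.7]]
in tray eye [125.9  56.8  76.3] handle [-140.    55.1   82.7]
```

View pics/p_scene.png

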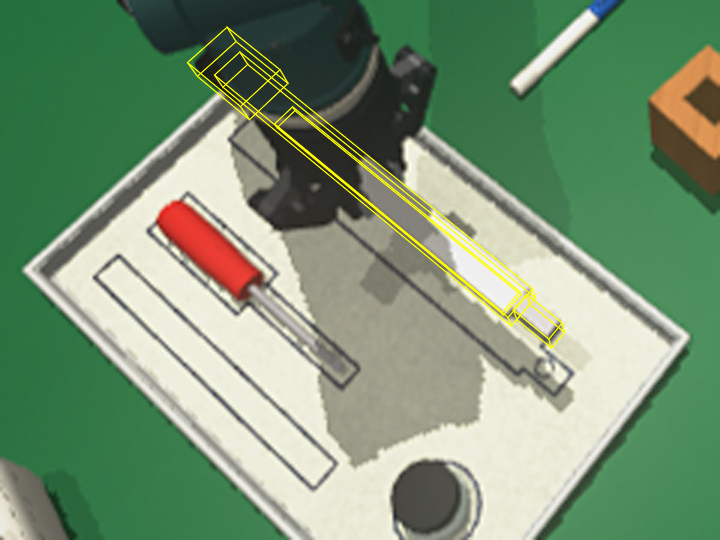

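View pics/p_side.png

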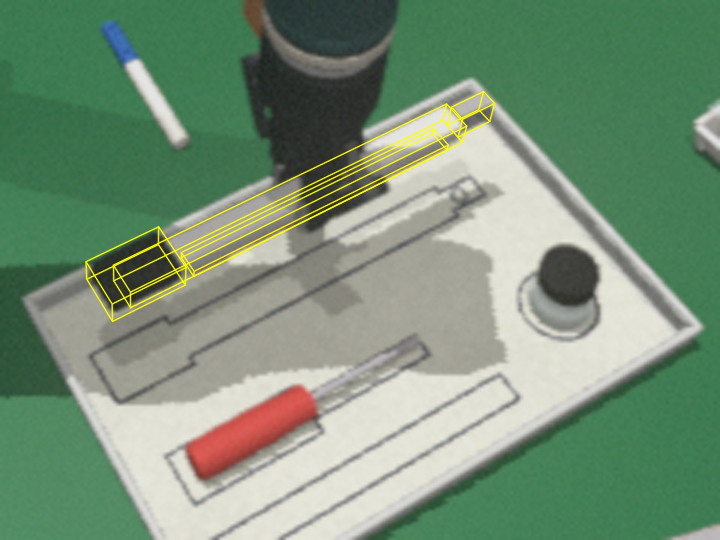

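arm_command([
  [0,0.5,-6,-10,-0.006],
  [0,0,0,-13,0],
  [0,0,0,-13,0],
  [0,0,0,-12,0],
  [0,0,0,-8,0],
])

```text
clock: 21.2
tool_pos: [0.4445, -0.2039, 0.0318]
eef_rot: [-0.048, 0.999, 0.001, -0.014]
ft_force: [-0.5, -0.2, -2.6]
gripper_width: 0.0203
```

Run:
```python
from ar import *
s=st();rep(s)
```

```text
t 21.2 tcp [ 444.5 -203.9   31.8] jaw yaw-pi/2 0.0952 z [-0.0288  0.0016 -0.9996] F [-0.5 -0.2 -2.6] T [ 0.05 -0.04  0.02] w 20.3
arm pos [ 460.4 -202.9   23.5] yaw 0.0956 zax [0.0151 0.0042 0.9999] eye [[ 585.8 -190.9   21.5]] handle [[ 321.  -216.3   25.7]]
in tray eye [129.4  48.1  21.5] handle [-136.5   48.    25.7]
```

arm_command([
  [0,-3.5,1.6,-4,0],
  [0,0,0,-4,0],
  [0,0,0,-3,0],
  [0,0,0,-2,0],
  [0,0,0,-1,0],
])

```text
clock: 21.7
tool_pos: [0.4398, -0.2019, 0.0152]
eef_rot: [-0.048, 0.999, 0.002, -0.016]
ft_force: [0.3, -0.2, -3.2]
gripper_width: 0.0205
```

Run:
```python
from ar import *
s=st();rep(s)
```

```text
t 21.7 tcp [ 439.8 -201.9   15.2] jaw yaw-pi/2 0.0951 z [-0.0313  0.0025 -0.9995] F [ 0.3 -0.2 -3.2] T [-0.03 -0.06  0.02] w 20.5
arm pos [ 455.6 -200.9    6.8] yaw 0.0956 zax [0.0177 0.0033 0.9998] eye [[ 581.1 -188.9    4.5]] handle [[ 316.3 -214.2    9.3]]
in tray eye [124.9  50.6   4.5] handle [-141.    50.5    9.3]
```

arm_command([
  [0,0.5,0,-1.5,0],
  [0,0,0,-1,0],
  [0,0,0,-1,0],
  [0,0,0,-1,0],
  [0,0,0,0,0],
])

```text
clock: 22.2
tool_pos: [0.4407, -0.2021, 0.013]
eef_rot: [-0.048, 0.999, 0.002, -0.015]
ft_force: [-1.3, 0.7, 0.6]
gripper_width: 0.0205
```

Run:
```python
from ar import *
s=st();rep(s)
```

```text
t 22.2 tcp [ 440.7 -202.1   13. ] jaw yaw-pi/2 0.0953 z [-0.0298  0.0027 -0.9996] F [-1.3  0.7  0.6] T [ 0.12 -0.02  0.12] w 20.5
arm pos [ 456.6 -201.1    4.6] yaw 0.0958 zax [0.0162 0.0031 0.9999] eye [[ 582.  -189.1    2.6]] handle [[ 317.3 -214.5    6.9]]
in tray eye [125.9  50.3   2.6] handle [-140.1   50.1    6.9]
```

The tray now carries the arm: Fz went from −3.2 to +0.6 N. Releasing gently to a half opening, then rising.

arm_command([
  [0.35,0,0,0,0],
  [0.5,0,0,0,0],
  [0.5,0,0,0,0],
  [0.5,0,0,0,0],
  [0.5,0,0,3,0],
])

```text
clock: 22.7
tool_pos: [0.4423, -0.2026, 0.0167]
eef_rot: [-0.048, 0.999, 0.001, -0.013]
ft_force: [0.4, 0.6, -0.1]
gripper_width: 0.0429
```

arm_command([
  [0.5,0,0,8,0],
  [0.5,0,0,15,0],
  [0.5,0,0,25,0],
  [0.5,0,0,30,0],
  [0.5,0,0,30,0],
])

```text
clock: 23.2
tool_pos: [0.4393, -0.2017, 0.1267]
eef_rot: [-0.047, 0.999, 0.003, -0.017]
ft_force: [0.4, -0.1, 0.9]
gripper_width: 0.0427
```

arm_command([
  [0.5,0,35,30,0],
  [0.5,0,40,30,0],
  [0.5,0,40,0,0],
  [0.5,0,40,0,0],
  [0.5,0,40,0,0],
])

```text
clock: 23.7
tool_pos: [0.4414, -0.0074, 0.198]
eef_rot: [-0.04, 0.999, 0.001, -0.009]
ft_force: [0.8, -0.7, 0.7]
gripper_width: 0.043
```

Run:
```python
from ar import *
s=st()
M=TR.copy();M[:3,3]=tr(TR,[0,50,4])[0]
for n in('scene','side'):
    c=read_camera(n);draw(c,M,*((50,220,240,180) if n=='scene' else (230,230,240,180)),3,'q_'+n,AB)
    cv2.imwrite(f'pics/z_{n}.png',c['color'][:,:,::-1])
```

```text
t 23.7 tcp [441.4  -7.4 198. ] jaw yaw-pi/2 0.0806 z [-1.820e-02  3.000e-04 -9.998e-01] F [ 0.8 -0.7  0.7] T [-0.02 -0.03  0.01] w 43.0
```

View pics/q_scene.png

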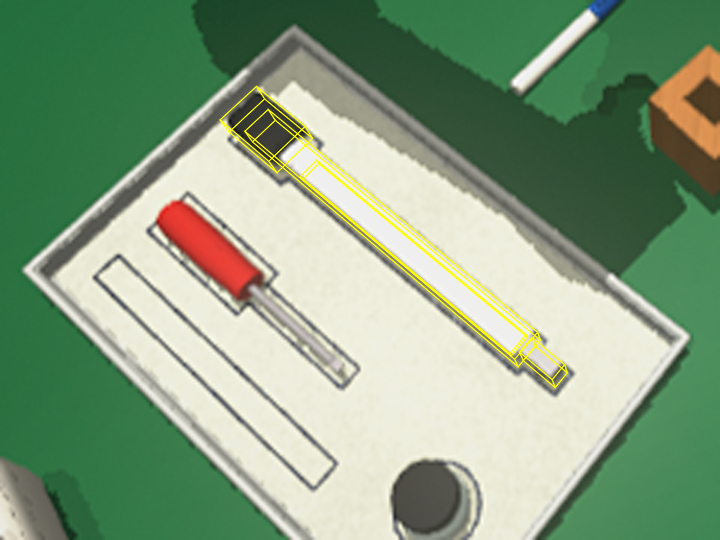

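View pics/q_side.png

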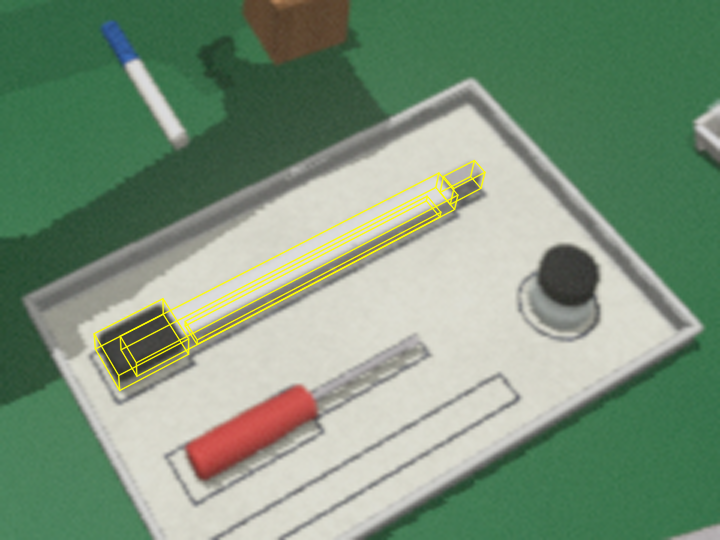

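View pics/z_side.png

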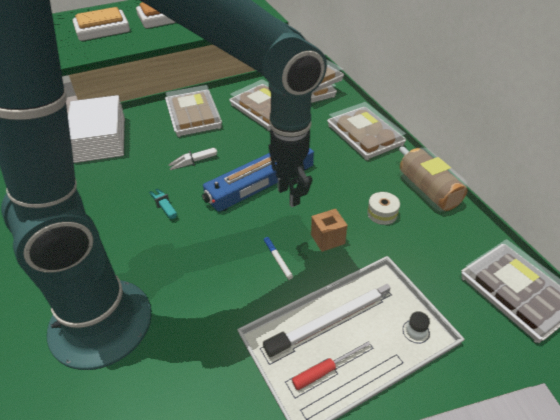

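Run:
```python
from h import *
im=cv2.imread('pics/z_scene.png')[:,:,::-1]
crop(im,350,110,90,90,'z_f',6)
```

```text
(no output)
```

View pics/z_f.png

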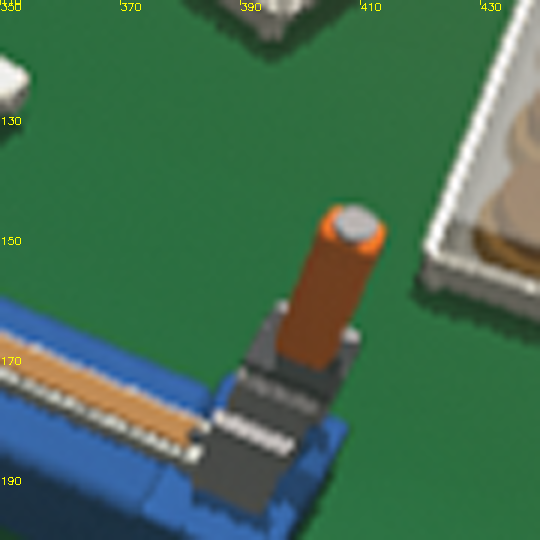

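The fork still stands home (handle top at scene (408,147)) with the lugs empty. The arm lies inside its outline and the robot is clear, so I'm handing in.

```bash
python3 -c "
from station import *
print(finish_job())"
```

```text
the job is handed in; nothing more can be done
None
```

The fork is standing fully home over the spring bar, the press arm is lying in its outline on the tray, and the job was handed in at about 23.7 s of the 53 s allowed. `finish_job()` gives no verdict, so I only have my own checks to go on.

- **Fork:** I took the orange-handled fork from the block and pushed it down in the gap until further downward rows no longer moved it. The crotch was then at sealer (129, 24, 87) mm, about 3 mm from the seat. The bar's red tail stuck out of its housing afterwards. The last scene picture shows the fork still standing there.
- **Press arm:** I gripped it near its balance point and lifted it straight up. It came free with only its own weight showing on the force sensor, and I lowered it until the tray carried it before opening the fingers.
- **Placement:** Just before release, the handle and eye points were within about 1 mm of their marks. In both pictures after release the arm sits inside its drawn outline and flat on the liner. I had lowered it with about 0.016 rad of tilt.
- **Bystanders and clearance:** The screwdriver, jar, label roll and marker looked unmoved in the last pictures, and the gripper was clear of everything.

**Checks that disagreed:**
- The first sealer fit, from the scene and side cameras, was about 3–5 mm off the later wrist-camera fit; I used the wrist camera for the insertion.
- The tool tilted by up to 0.03 rad during fast moves. I worked most of that out before inserting the fork.
- During insertion the fork drifted about 3 mm along the sealer's x and finished there, still within the 12 mm limit.

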